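# Gauge the overload clearance of a loaded bench balance

## Robot

A 6-joint arm with a two-finger parallel gripper is mounted at the origin on the work surface. World frame = base frame: x ahead of the robot, y to its left, z up, the work surface at z = 0. Lengths are in m, angles in degrees, forces in N, time in s.
With the tool pointing down it reaches from about 0.4 to 0.825 m from the base axis. Payload 7 kg.
Tool frame: the origin (TCP) lies midway between the tips of the shut fingers; the grasp point (between the pads) lies 19 mm behind it (ctrl.hold_point_z is the distance from the TCP to the grasp point, in m); z points along the fingers, x is the direction in which the jaws open and shut, and the axes are right-handed (so a half turn about z gives the same grasp; the last joint's range is limited). The gripper opens to 88 mm and grips with 3 to 60 N. Pads are 19 mm wide; open, the fingers measure 130 mm over their backs; the gripper's body (78 mm by 193 mm) begins 47 mm behind the grasp point.
Start: joints at [81.308, 20.546, 0.682, 0, -70.136, -16.507], TCP at [0.287, 0.611, 0.227] pointing down, gripper open.
Joint ranges: [-176.03, 176.03], [-82.01, 121.73], [-58.28, 71.71], [-173.87, 95.51], [-174.79, -0.11], [-173.66, 173.66]. Speed limits (degrees/s): [136.94, 136.94, 172.46, 180, 180, 180].

## Interface

Orientations are given as [roll, pitch, yaw] about the fixed x, y, z axes, in that order (R = Rz(yaw) Ry(pitch) Rx(roll)).
In Python, from plant import ctrl gives the robot as it stands.
- The arm moves only by the tool apply_moves, never from a script. Its argument "motion" is a list of rows, each a list of 2 entries, a list of its own where there are three numbers: the shift along the world's x, y, z in cm, then the turn about the world's z in degrees. In form: [[[tx, ty, tz], roll], ...]. A call has 1 to 10 rows; each row is the pose to reach, as a shift and turn from the pose commanded when the call began; what a row does not reach only later rows make up. A row lasts 1/10 s, in which the tool goes at most 50 mm and 8.59 degrees, less where a joint would pass 70% of its speed; a pose out of reach is approached as far as the arm can. A call with a gripper value outside its range is refused whole. "hand" is the finger opening in cm, from 0 to 8.76, set as the call begins (left out, the last holds). The fingers move at their own pace and stop on an object; the grip force is fixed at half the most. Time passes only in rows, so rows that repeat a pose let the fingers close. It gives the time, the measured TCP pose, the force and the opening at its end, in the units of the state.
- ctrl.get_obs(): the state, without advancing time (a new reading comes with each control period).
- ctrl.snapshot(name): name is "scene" or "side" or "wrist"; returns (picture, depth): 480x640x3 uint8, blue, green, red; 480x640 float32, m along the optical axis (not along the pixel's ray), 0 where there is no reading.
- ctrl.camera_model(name): a dict with "fx", "fy", "cx", "cy" (pixels), "k1" (the pictures are not rectified: a ray, as slopes to the right and down, at radius r is drawn at 1 + k1 r^2 times it, then the intrinsics apply), "cam_to_world" (4x4, takes a point from camera to world coordinates); the wrist camera has in their place "tool_from_camera" (4x4, takes a point from camera to tool coordinates, whose origin is the TCP and whose axes are the tool frame's). Camera axes: x right, y down, z forward; pixel columns grow to the right and rows downward; lengths in m; the calibration is good to about 2 mm. A picture is of the moment at which its call begins: read the wrist's pose just before it. camera_model takes no time and is no camera call.
- ctrl.close_job(): hands the job in, once; it reports no verdict.
The state is a dict: "clock": time; "joint_pos": joint angles; "qvel": joint speeds; "tau": joint torques, N m; "tool_pos": TCP position; "orientation": TCP orientation; "force": force on the tool from outside, world axes, zero at the start; "moment": the same for the moment, N m; "opening": finger opening in m.
Only numpy, scipy, OpenCV 4.12 (cv2) and the standard library are available. Lean on these libraries where they do the work, as an engineer would, in place of code of your own. Each camera call takes 0.05 s, during which the arm holds its last target.

## Task

The pan is off this bench balance so that its overload clearance can be checked under full load. Thread the two ring weights gently down the post, the big steel one first and the small brass one on top, each fully home and let go, without knocking the upper plate down onto the stop plate. Then take the taper gauge by its handle and slide its blade straight into the open front of the gap, flat on the lower plate, until it drags snugly on both plates without being forced; finish while still holding it still at that depth, so that it can be read, and leave the glassware and the jar alone.

Things in the scene. Friction and masses are not known exactly. Their poses are not given: they have to be found in the camera images.
- balance: Bench dial balance with its pan off: blue base 235 x 120 mm on rubber feet, a white dial box at the back (top about 130 mm above the bench), standing on the bench, fixed. Origin on the bench under the post's axis; its x axis points from the open front (where the gauge goes in) to the dial at the back, z up.
- platform: Upper plate: aluminium load plate, 150 (x) x 110 (y) x 7 mm, with an upright steel post (see post_tip) in its middle. Origin on its top face on the post's axis, 83.5 mm above the bench unloaded; axes as the balance. It rides on a spring (2 N per mm, only up and down): sinks about 3 mm under the big weight, 4.5 to 5 under both, and would meet the stop after 10.5 to 12.5 mm.
- post_tip (a point): The tip of the steel post, 12 mm thick with a tapered tip, standing 52 mm above the upper plate's top face.
- gap_mouth (a point): Middle of the lower front edge of the upper plate, where the gap opens; axes as the balance. The blade enters here along +x. Loaded, the gap is about 5 to 8.5 mm high (it varies). The plunger under the upper plate, 14 mm thick, stands 68 mm in from this edge.
- stop_plate: Lower plate: dark steel overload stop plate, 180 (x) x 110 (y) x 6 mm, rigid, set about 65 mm above the bench (varies 1 mm). Origin on its top face on the post's axis; axes as the balance. Its front edge stands 25 mm out beyond the upper plate's front edge, so it forms a ledge there on which the blade can be laid.
- big_weight_center (a point): Centre of the big steel ring weight, half-way up: 60 mm outside diameter, 16 mm bore, 36 mm tall, about 0.75 kg, standing flat on the bench.
- small_weight_center (a point): Centre of the small brass ring weight, half-way up: 44 mm outside diameter, 16 mm bore, 30 mm tall, about 0.31 kg, standing flat on the bench.
- gauge: Steel taper gauge lying flat on the bench, 0.15 kg. Origin on its flat underside, below the middle of the handle; x along the blade towards the tip, z up. Black handle 64 (x) x 16 (y) x 28 mm tall, then a blade 85 mm long and 18 mm wide, flat underneath (level with the handle's underside), its top rising 1 in 8 from 2 mm thick at the tip to 12.6 mm at the handle.
- gauge_handle (a point): Centre of the gauge's handle, 14 mm above its underside; axes as the gauge.
- gauge_tip (a point): Tip of the gauge's blade at its underside, 117 mm from the middle of the handle.
- bottle: Bystander: clear glass bottle with a white cap, 56 mm across, 125 mm tall. Origin at its foot.
- jar: Bystander: white plastic jar, 66 mm across, 60 mm tall. Origin at its foot.
- beaker: Bystander: glass beaker, 64 mm across, 60 mm tall. Origin at its foot.
Not all that is in view belongs to the job. Of the things that look like the part that bears small_weight_center, the largest one is meant.

How it is judged:
By the outcome, as a careful person would: the job done as asked, in the order asked, and still so for the second after the job is handed in, while the arm keeps its last pose, push and grip.
It also fails if it takes over 72 s, if anything falls off the work surface, if the arm or the gripper's body presses on something with over 40 N, if the wrist force passes 120 N, or if a joint passes its speed limit or range.

## Working session

There is one attempt and no reset: what is moved stays moved. The work goes in short steps, Python scripts to look and compute and a tool call to move; the robot and the scene stay as the last step left them, time stands still between calls to the robot, and variables do not carry over. Pictures are saved under pics/ and viewed, and the job is handed in when it is done.

Besides the shell and the picture viewer there is one more tool, called as name([rows], argument=value, ...), one row to a line, values as JSON. apply_moves: Moves the arm, as the interface text tells. Its arguments: {"type":"object","properties":{"motion":{"type":"array"},"hand":{"type":"number"}},"required":["motion"]}

```bash
ls; mkdir -p pics; python3 - <<'E'
from plant import ctrl
import cv2,numpy as np
print(ctrl.get_obs(), ctrl.hold_point_z)
for n in ["scene","side","wrist"]:
    m=ctrl.camera_model(n); print(n,m)
    p,d=ctrl.snapshot(n); cv2.imwrite(f"pics/{n}0.png",p); np.save(f"pics/{n}0.npy",d)
E
```

```text
pics
{'clock': 0.0, 'joint_pos': array([ 8.13095645e+01,  2.05904548e+01,  6.33313772e-01, -2.07872336e-02,
       -7.01355088e+01, -1.65076838e+01]), 'qvel': array([ 0.03662165, -0.13458245,  0.06518868, -0.0077174 , -0.00679987,
       -0.06780976]), 'tau': array([ 1.22465586e-03, -5.82714951e+01,  2.93045801e+01,  6.99667364e+00,
        6.97305237e-03, -1.60160885e-04]), 'tool_pos': array([0.28718396, 0.6103137 , 0.22562816]), 'orientation': array([-1.79992407e+02, -9.43839591e-02, -1.15205205e+02]), 'force': array([-0.12666849,  0.12343799, -0.18525422]), 'moment': array([ 0.03341535, -0.02463593,  0.01126045]), 'opening': 0.08728851083837033} 0.0188
scene {'fx': 504.55276918545525, 'fy': 504.55276918545525, 'cx': 318.4805314906629, 'cy': 230.40677707675115, 'k1': -0.09843311621079649, 'cam_to_world': array([[ 0.80428069,  0.34705429, -0.48237526,  1.12238244],
       [ 0.59401751, -0.44684932,  0.66893115, -0.75687955],
       [ 0.01660637, -0.82454776, -0.56554861,  0.71900283],
       [ 0.        ,  0.        ,  0.        ,  1.        ]])}
side {'fx': 450.383148683249, 'fy': 
[... 156 characters left out ...]
52 ,  0.35993068],
       [-0.37841864, -0.55432618,  0.74129739, -0.61615604],
       [ 0.01117435, -0.80353061, -0.59515854,  0.59618399],
       [ 0.        ,  0.        ,  0.        ,  1.        ]])}
wrist {'fx': 385.8569778387397, 'fy': 385.8569778387397, 'cx': 313.1102372046171, 'cy': 239.2481622359762, 'k1': -0.03164727621687074, 'tool_from_camera': array([[ 9.99999771e-01,  4.22834779e-04, -5.28746087e-04,
        -8.56062966e-04],
       [-2.52074903e-04,  9.57370650e-01,  2.88862208e-01,
        -7.83429994e-02],
       [ 6.28346973e-04, -2.88862009e-01,  9.57370537e-01,
        -1.57745904e-01],
       [ 0.00000000e+00,  0.00000000e+00,  0.00000000e+00,
         1.00000000e+00]])}
```

View pics/scene0.png

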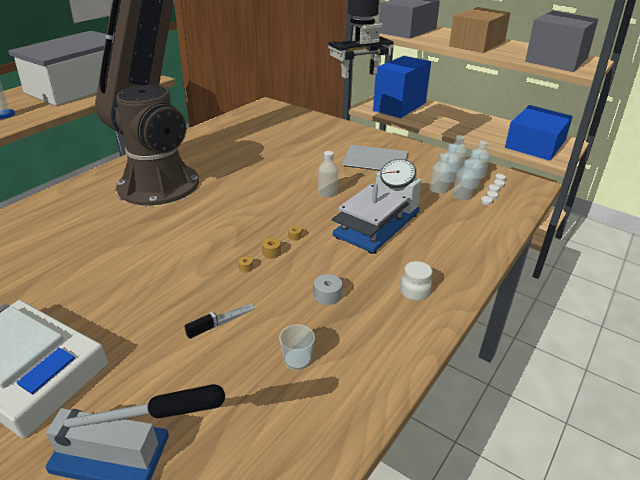

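View pics/side0.png

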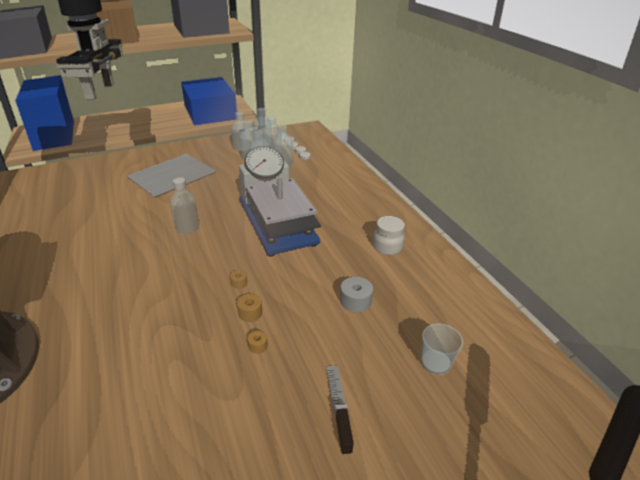

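View pics/wrist0.png

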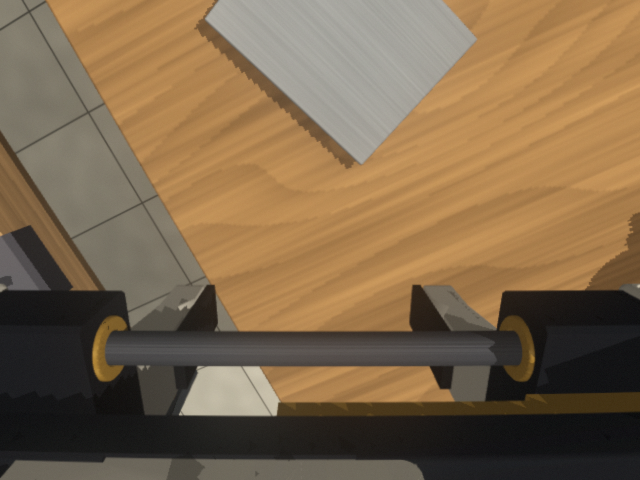

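The scene picture shows the balance at about (375,215), brass rings at (246,264), (271,247) and (295,233), and the steel ring at (327,288). The gauge runs from its handle at (201,326) to its tip at (253,308), with the bottle at (328,175), jar at (417,280) and beaker at (297,345). The middle brass ring is the largest. Next I'll measure.

```bash
cat > h.py <<'E'
import cv2,numpy as np
from plant import ctrl
from scipy.spatial.transform import Rotation as Rn
def T(n,obs=None):
    m=ctrl.camera_model(n)
    if n!="wrist": return m,m["cam_to_world"]
    W=np.eye(4); W[:3,:3]=Rn.from_euler('xyz',obs["orientation"],degrees=True).as_matrix(); W[:3,3]=obs["tool_pos"]
    return m,W@m["tool_from_camera"]
def slopes(m,uv):
    uv=np.asarray(uv,float).reshape(-1,2)
    p=(uv-[m["cx"],m["cy"]])/[m["fx"],m["fy"]]; s=p.copy()
    for _ in range(20): s=p/(1+m["k1"]*(s**2).sum(1,keepdims=True))
    return s
def ray(n,uv,obs=None):
    m,C=T(n,obs); s=slopes(m,uv); d=np.c_[s,np.ones(len(s))]@C[:3,:3].T
    return C[:3,3],d
def plane(n,uv,z,obs=None):
    o,d=ray(n,uv,obs); return o+d*((z-o[2])/d[:,2])[:,None]
def cloud(n,depth,obs=None):
    m,C=T(n,obs); v,u=np.mgrid[:480,:640]
    s=slopes(m,np.c_[u.ravel(),v.ravel()]); z=depth.reshape(-1,1)
    P=np.c_[s*z,z]@C[:3,:3].T+C[:3,3]; P[z[:,0]<=0]=np.nan
    return P.reshape(480,640,3)
def proj(n,P,obs=None):
    m,C=T(n,obs); q=(np.atleast_2d(P)-C[:3,3])@C[:3,:3]; s=q[:,:2]/q[:,2:]
    s=s*(1+m["k1"]*(s**2).sum(1,keepdims=True)); return s*[m["fx"],m["fy"]]+[m["cx"],m["cy"]]
def snap(n,name):
    obs=ctrl.get_obs(); p,d=ctrl.snapshot(n); cv2.imwrite(f"pics/{name}.png",p); np.save(f"pics/{name}.npy",d); np.save(f"pics/{name}_obs.npy",obs,allow_pickle=True); return obs,p,d
E
python3 - <<'E'
from h import *
np.set_printoptions(precision=4,suppress=True)
for n,boxes in {"scene":{"big":(310,270,345,308),"b1":(236,254,257,274),"b2":(259,235,284,260),"b3":(286,224,305,242),"jar":(398,258,436,302),"beaker":(275,320,318,370),"bottle":(315,148,341,198)},
 "side":{"big":(338,275,376,314),"b1":(245,328,270,355),"b2":(235,290,265,322),"b3":(228,268,249,290),"jar":(370,215,408,255),"beaker":(418,322,464,374),"bottle":(170,176,200,236)}}.items():
    P=cloud(n,np.load(f"pics/{n}0.npy"))
    for k,(a,b,c,d) in boxes.items():
        Q=P[b:d,a:c].reshape(-1,3); Q=Q[np.isfinite(Q[:,0])]; Q=Q[(Q[:,2]>0.008)&(Q[:,2]<.14)]
        if len(Q)<5: print(n,k,"none"); continue
        zt=np.percentile(Q[:,2],95); t=Q[Q[:,2]>zt-.004]
        print(n,k,len(Q),"ztop",zt.round(4),"mean top",t.mean(0),"mid",(t.min(0)+t.max(0))/2,"ext",np.ptp(t,axis=0))
    Z=P[...,2]; 
    if n=="scene":
        Q=P[170:250,325:425].reshape(-1,3);
    else: Q=P[170:260,235:325].reshape(-1,3)
    Q=Q[np.isfinite(Q[:,0])]
    h,e=np.histogram(Q[:,2],bins=np.arange(0,.18,.004)); print(np.c_[e[:-1],h][h>5].tolist())
    t=Q[(abs(Q[:,2]-.0835)<.004)].astype(np.float32)
    r=cv2.minAreaRect((t[:,:2]*1000).astype(np.float32)); print("plate",r,cv2.boxPoints(r))
    t=Q[(abs(Q[:,2]-.065)<.004)].astype(np.float32)
    if len(t): r=cv2.minAreaRect((t[:,:2]*1000).astype(np.float32)); print("stop",r)
E
```

```text
scene big 699 ztop 0.0384 mean top [ 0.6708 -0.094   0.0367] mid [ 0.6698 -0.0934  0.0373] ext [0.0591 0.0591 0.0059]
scene b1 170 ztop 0.0244 mean top [ 0.4687 -0.1304  0.0225] mid [ 0.4688 -0.1295  0.023 ] ext [0.0302 0.0337 0.005 ]
scene b2 304 ztop 0.0318 mean top [ 0.4792 -0.0526  0.0302] mid [ 0.4791 -0.0521  0.0308] ext [0.0455 0.0426 0.0058]
scene b3 141 ztop 0.0248 mean top [0.4799 0.0338 0.0228] mid [0.4802 0.0331 0.0234] ext [0.0331 0.0357 0.0051]
scene jar 958 ztop 0.0617 mean top [0.8119 0.032  0.0603] mid [0.8113 0.0331 0.0607] ext [0.0565 0.0589 0.0059]
scene beaker 1238 ztop 0.0612 mean top [ 0.7293 -0.2714  0.0602] mid [ 0.7281 -0.2696  0.0605] ext [0.0633 0.065  0.0062]
scene bottle 728 ztop 0.1238 mean top [0.4195 0.2566 0.1248] mid [0.4188 0.2571 0.1239] ext [0.0268 0.0251 0.0077]
[[0.0, 2098.0], [0.004, 72.0], [0.008, 76.0], [0.012, 114.0], [0.016, 153.0], [0.02, 693.0], [0.024, 182.0], [0.028, 78.0], [0.032, 47.0], [0.036000000000000004, 47.0], [0.04, 32.0], [0.044, 41.0], [0.048, 28.0], [0.052000000000000005, 32.0], [0.056, 49.0], [0.06, 182.0], [0.064, 554.0],
[... 1554 characters left out ...]
.0], [0.04, 10.0], [0.044, 7.0], [0.048, 6.0], [0.052000000000000005, 9.0], [0.056, 50.0], [0.06, 315.0], [0.064, 514.0], [0.068, 12.0], [0.07200000000000001, 58.0], [0.076, 161.0], [0.08, 1550.0], [0.084, 435.0], [0.088, 49.0], [0.092, 52.0], [0.096, 59.0], [0.1, 73.0], [0.10400000000000001, 121.0], [0.108, 70.0], [0.112, 16.0], [0.116, 7.0], [0.12, 9.0], [0.124, 11.0], [0.128, 9.0], [0.132, 6.0]]
plate ((616.6856689453125, 208.3572998046875), (216.51937866210938, 111.29782104492188), 89.4207992553711) [[559.9453 100.6657]
 [671.2374  99.5406]
 [673.4261 316.0489]
 [562.134  317.174 ]]
stop ((615.8518676757812, 193.42486572265625), (237.24554443359375, 110.45429229736328), 89.6336441040039)
```

```bash
python3 - <<'E'
import cv2
a=cv2.imread("pics/scene0.png"); b=cv2.imread("pics/side0.png")
cv2.imwrite("pics/z1.png",cv2.resize(a[145:255,320:430],(600,600),interpolation=cv2.INTER_CUBIC))
cv2.imwrite("pics/z2.png",cv2.resize(b[140:260,220:340],(600,600),interpolation=cv2.INTER_CUBIC))
cv2.imwrite("pics/z3.png",cv2.resize(a[290:350,170:270],(800,480),interpolation=cv2.INTER_CUBIC))
E
```

```text
(no output)
```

View pics/z1.png

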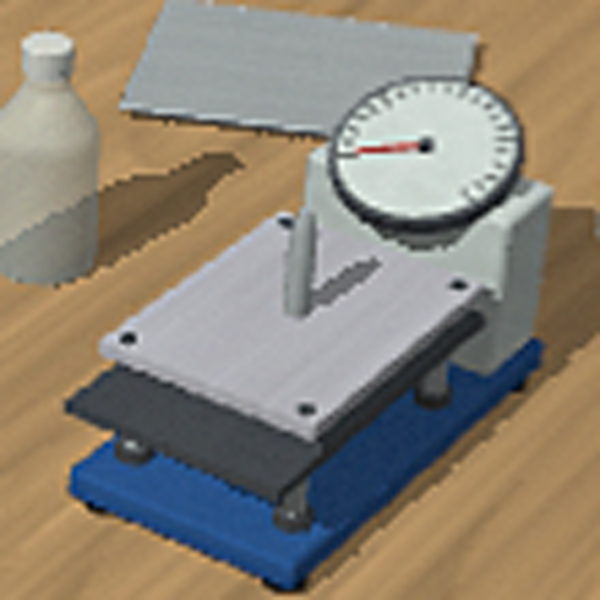

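View pics/z2.png

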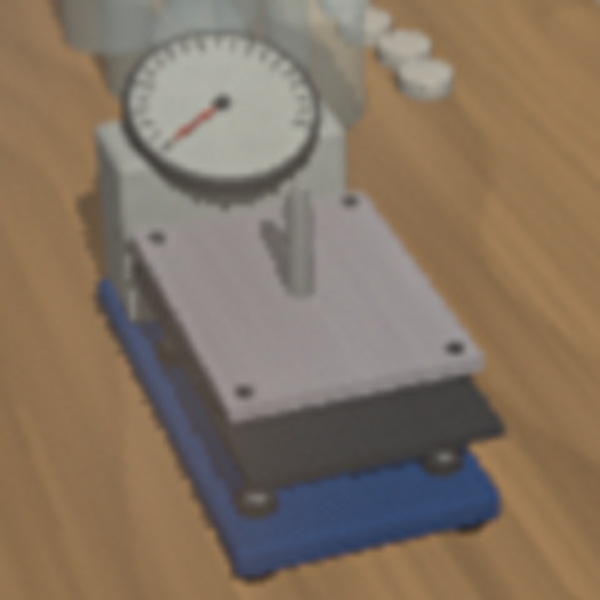

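View pics/z3.png

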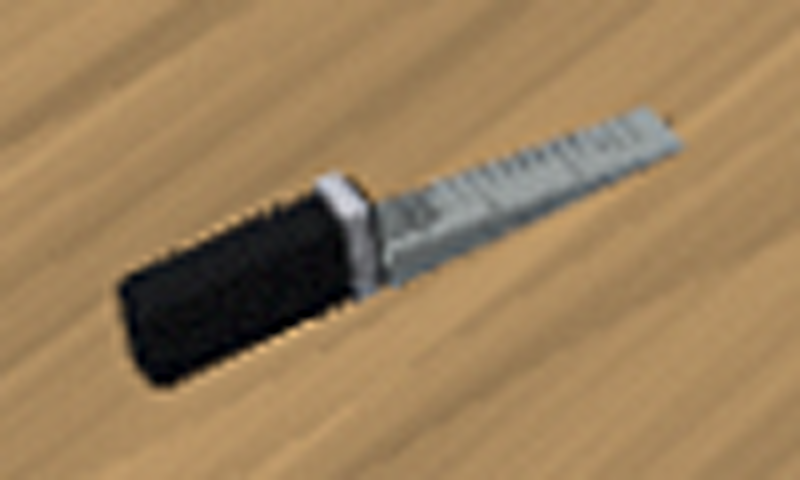

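```bash
python3 - <<'E'
from h import *
np.set_printoptions(precision=4,suppress=True)
def z1(u,v): return [u/5.4545+320-.4,v/5.4545+145-.4]
def z2(u,v): return [u/5+220-.4,v/5+140-.4]
def z3(u,v): return [u/8+170-.44,v/8+290-.44]
def tri(a,b):
    A=[];B=[]
    for n,uv in (("scene",a),("side",b)):
        o,d=ray(n,[uv]); d=d[0]/np.linalg.norm(d[0]); M=np.eye(3)-np.outer(d,d); A.append(M);B.append(M@o)
    return np.linalg.lstsq(np.vstack(A),np.hstack(B),rcond=None)[0]
print("tip",tri(z1(307,212),z2(299,190)),plane("scene",z1(307,212),.1355),plane("side",z2(299,190),.1355))
print("base",tri(z1(299,312),z2(302,290)),plane("scene",z1(299,312),.0835),plane("side",z2(302,290),.0835))
c1=np.vstack([plane("scene",z1(*p),.0835) for p in [(102,350),(320,437),(490,290),(272,213)]])
c2=np.vstack([plane("side",z2(*p),.0835) for p in [(230,412),(482,357),(368,195),(132,240)]])
for c in(c1,c2): print(c[:,:2],c.mean(0),"front dir",np.degrees(np.arctan2(*(c[2]-c[1])[1::-1])),np.degrees(np.arctan2(*(c[3]-c[0])[1::-1])),np.linalg.norm(np.diff(c,axis=0),axis=1))
# gauge
g=cv2.imread("pics/scene0.png")
for n,box in (("scene",(170,290,270,350)),("side",(315,350,365,460))):
    P=cloud(n,np.load(f"pics/{n}0.npy")); a,b,c,d=box
    Q=P[b:d,a:c].reshape(-1,3); 
    t=Q[(Q[:,2]>.024)]; r=cv2.minAreaRect((t[:,:2]*1000).astype(np.float32)); print(n,"handle top",len(t),r,np.percentile(t[:,2],[50,95]))
    t=Q[(Q[:,2]>.004)]; r=cv2.minAreaRect((t[:,:2]*1000).astype(np.float32)); print(n,"all",len(t),r,cv2.boxPoints(r).tolist())
print("gaugetip",plane("scene",z3(666,128),.002),"handle rear/front top", plane("scene",z3(120,285),.028),plane("scene",z3(330,200),.028))
E
```

```text
tip [0.6162 0.1741 0.1358] [[0.6153 0.1761 0.1355]] [[0.616  0.1733 0.1355]]
base [0.6164 0.175  0.0855] [[0.6149 0.1779 0.0835]] [[0.6174 0.1781 0.0835]]
[[0.5635 0.097 ]
 [0.6742 0.0967]
 [0.6737 0.2487]
 [0.5575 0.248 ]] [0.6172 0.1726 0.0835] front dir 90.21266543111983 92.28665663448852 [0.1107 0.152  0.1162]
[[0.5604 0.1007]
 [0.6697 0.101 ]
 [0.6732 0.2463]
 [0.5603 0.2462]] [0.6159 0.1736 0.0835] front dir 88.60400299988683 90.01886255025674 [0.1093 0.1453 0.1128]
scene handle top 240 ((535.6787719726562, -326.0307922363281), (64.51043701171875, 21.36744499206543), 73.27886199951172) [0.028  0.0307]
scene all 772 ((536.1451416015625, -283.40826416015625), (211.4169158935547, 153.4832305908203), 37.944480895996094) [[405.594482421875, -287.88916015625], [499.970947265625, -408.9271240234375], [666.69580078125, -278.9273681640625], [572.3193359375, -157.889404296875]]
side handle top 481 ((534.4813842773438, -323.9631042480469), (64.27339935302734, 16.550811767578125), 74.37902069091797) [0.0274 0.0291]
side all 1009 ((546.302490234375, -286.54052734375), (142.82313537597656, 18.521610260009766), 73.89874267578125) [[517.5999755859375, -352.5824890136719], [535.39501953125, -357.7192077636719], [575.0050048828125, -220.49856567382812], [557.2099609375, -215.36184692382812]]
gaugetip [[ 0.5667 -0.2127  0.002 ]] handle rear/front top [[ 0.5211 -0.3529  0.028 ]] [[ 0.5395 -0.3017  0.028 ]]
```

Measurements so far, all consistent with the given sizes:

| Item | Position (m) | Yaw |
|---|---|---|
| Post | (0.616, 0.1745) | about 90° (balance) |
| Big weight | (0.670, -0.0925) | – |
| Small weight | (0.479, -0.051) | – |
| Gauge handle | (0.5345, -0.325) | about 74° |

I'll use tool yaw 180 and move over the balance first, to refine the post with the wrist camera on the way.

apply_moves([
  [[3,-4,0],-6],
  [[6,-8,0],-13],
  [[9,-12,0],-20],
  [[12,-16,0],-27],
  [[16,-21,0],-34],
  [[20,-27,0],-41],
  [[24,-32,0],-48],
  [[28,-37,0],-56],
  [[31,-41,0],-62],
  [[33,-43.7,0],-64.8],
], hand=8.76)

```text
clock: 1.15
tool_pos: [0.5894, 0.2099, 0.2265]
orientation: [180.0, -0.0, 179.8]
force: [1.0, 1.8, -0.1]
opening: 0.0879
```

apply_moves([
  [[0,0,0],0],
  [[0,0,0],0],
])

```text
clock: 1.35
tool_pos: [0.589, 0.2102, 0.2259]
orientation: [-180.0, -0.1, 179.8]
force: [-0.7, 1.3, -0.4]
opening: 0.0874
```

```bash
python3 - <<'E'
from h import *
o,p,d=snap("wrist","w1"); print(o["clock"],o["tool_pos"],o["orientation"],o["force"])
E
```

```text
1.35 [0.58903919 0.21020702 0.22593808] [-1.79973957e+02 -5.32264411e-02  1.79842080e+02] [-0.69509535  1.32246751 -0.38447521]
```

View pics/w1.png

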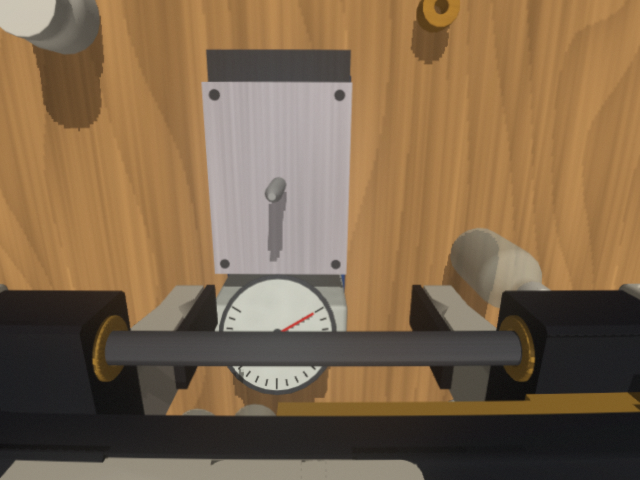

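The wrist picture shows the plate with corners near (205,82), (351,82), (348,274) and (214,274), the post tip at (272,195) and its base at (280,181), and the ledge at rows 50–82. Next I'll measure this.

```bash
python3 - <<'E'
from h import *
np.set_printoptions(precision=4,suppress=True)
o=np.load("pics/w1_obs.npy",allow_pickle=True).item(); d=np.load("pics/w1.npy"); p=cv2.imread("pics/w1.png")
P=cloud("wrist",d,o)
reg=np.zeros((480,640),bool); reg[45:285,190:365]=True
Z=P[...,2]
m=reg&(abs(Z-.0835)<.006)
m=cv2.morphologyEx(m.astype(np.uint8),cv2.MORPH_OPEN,np.ones((9,9)))
c=max(cv2.findContours(m,0,2)[0],key=cv2.contourArea); r=cv2.minAreaRect(c); b=cv2.boxPoints(r); print("px",b.tolist())
W=plane("wrist",b,.0835,o)[:,:2]; print(W,W.mean(0)); e=np.diff(np.vstack([W,W[:1]]),axis=0); print(np.hypot(*e.T),np.degrees(np.arctan2(e[:,1],e[:,0])))
t=P[m>0]; t=t[np.isfinite(t[:,0])]; print("z plate med",np.median(t[:,2]))
r=cv2.minAreaRect((t[:,:2]*1000).astype(np.float32)); print(r)
s=P[52:78,215:345].reshape(-1,3); print("stop z",np.median(s[:,2]))
s=P[160:215,255:300].reshape(-1,3); s=s[(s[:,2]>.095)&(s[:,2]<.15)]; print(len(s))
for lo in np.arange(.095,.14,.008):
    q=s[(s[:,2]>=lo)&(s[:,2]<lo+.008)]; 
    if len(q): print(lo,len(q),q.mean(0),q.min(0),q.max(0))
cv2.imwrite("pics/w1z.png",cv2.resize(p[150:280,200:360],(800,650),interpolation=cv2.INTER_CUBIC)[:600])
E
```

```text
px [[202.0, 82.0], [350.0, 82.0], [350.0, 274.0], [202.0, 274.0]]
[[0.6701 0.1035]
 [0.5623 0.104 ]
 [0.5587 0.2538]
 [0.6826 0.2535]] [0.6184 0.1787]
[0.1078 0.1499 0.1239 0.1506] [179.725   91.3873  -0.1307 -94.7528]
z plate med 0.08315789914410812
((616.6725463867188, 178.74014282226562), (150.41085815429688, 110.71678924560547), 89.54078674316406)
stop z nan
349
0.095 30 [0.6146 0.1741 0.0993] [0.6103 0.1724 0.0952] [0.6209 0.1798 0.103 ]
0.10300000000000001 26 [0.6136 0.1746 0.107 ] [0.6103 0.1725 0.1032] [0.6187 0.1813 0.1106]
0.11100000000000002 34 [0.6142 0.1743 0.1153] [0.6104 0.1724 0.111 ] [0.6212 0.1793 0.1186]
0.11900000000000002 70 [0.6151 0.1761 0.1247] [0.6105 0.1724 0.1192] [0.6219 0.1844 0.127 ]
0.12700000000000003 158 [0.6157 0.1774 0.1311] [0.6109 0.173  0.1271] [0.6209 0.1831 0.135 ]
0.13500000000000004 31 [0.6163 0.1783 0.1355] [0.6142 0.1761 0.135 ] [0.6187 0.1802 0.1366]
```

View pics/w1z.png

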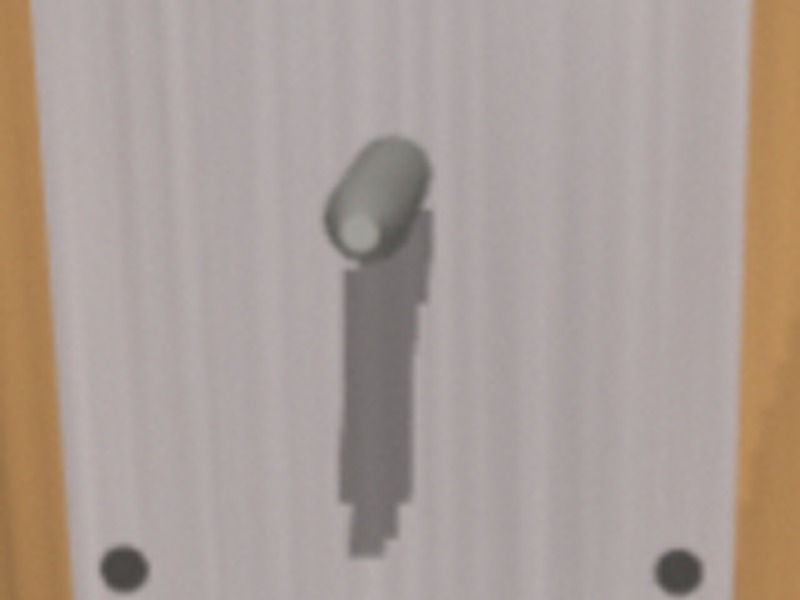

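apply_moves([
  [[1,-3,0],0],
  [[2,-6.5,0],0],
  [[3.2,-10.5,0],0],
  [[4.4,-14.5,0],0],
  [[5.6,-18.5,-1],0],
  [[6.6,-22,-3.5],0],
  [[7.4,-24.7,-6.5],0],
  [[7.9,-26.3,-8.5],0],
  [[8.1,-27,-9.7],0],
  [[8.1,-27,-10],0],
])

```text
clock: 2.4
tool_pos: [0.6689, -0.0578, 0.125]
orientation: [-180.0, -0.1, -180.0]
force: [-0.0, 0.0, 0.3]
opening: 0.0876
```

apply_moves([
  [[0,0,0],0],
  [[0,0,0],0],
])

```text
clock: 2.6
tool_pos: [0.6703, -0.0568, 0.128]
orientation: [180.0, 0.1, -179.9]
force: [0.4, 0.1, -0.0]
opening: 0.0879
```

```bash
python3 - <<'E'
from h import *
np.set_printoptions(precision=4,suppress=True)
o,p,d=snap("wrist","w2"); print(o["clock"],o["tool_pos"],o["orientation"],o["force"])
P=cloud("wrist",d,o); m=(abs(P[...,2]-.036)<.004); m[280:]=False
n,l,s,c=cv2.connectedComponentsWithStats(m.astype(np.uint8))
i=1+np.argmax(s[1:,4]); print(s[i],c[i]); t=P[l==i]; print(np.median(t[:,2]),cv2.minEnclosingCircle((t[:,:2]*1000).astype(np.float32)),(t.max(0)+t.min(0))/2)
E
```

```text
2.6 [ 0.6703 -0.0568  0.128 ] [ 179.9902    0.1182 -179.895 ] [ 0.4375  0.0613 -0.0207]
[ 268  148   91   89 5907] [313.2969 191.9399]
0.035607639650686196 ((670.90283203125, -89.60660552978516), 30.032018661499023) [ 0.6711 -0.0898  0.0351]
```

View pics/w2.png

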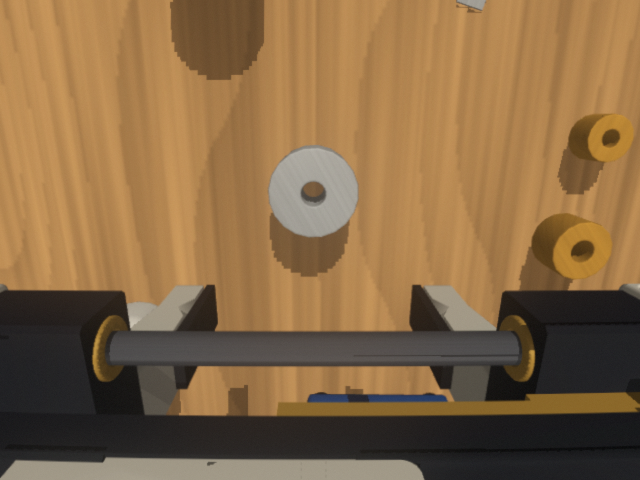

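apply_moves([
  [[0,-1.5,0],0],
  [[0,-3.4,-0.5],0],
  [[0,-3.4,-3],0],
  [[0,-3.4,-6],0],
  [[0,-3.4,-9],0],
  [[0,-3.4,-11],0],
  [[0,-3.4,-11.8],0],
  [[0,-3.4,-12.1],0],
  [[0,-3.4,-12.1],0],
  [[0,-3.4,-12.1],0],
])

```text
clock: 3.65
tool_pos: [0.6705, -0.0924, 0.0069]
orientation: [180.0, 0.1, -180.0]
force: [0.4, 0.8, 0.0]
opening: 0.0874
```

apply_moves([
  [[0,0,0],0],
  [[0,0,0],0],
  [[0,0,0],0],
  [[0,0,0],0],
  [[0,0,0],0],
  [[0,0,0],0],
], hand=5.0)

```text
clock: 4.25
tool_pos: [0.6701, -0.0921, 0.0059]
orientation: [180.0, 0.1, -180.0]
force: [1.7, 1.3, 1.4]
opening: 0.0588
```

apply_moves([
  [[0,0,0.5],0],
  [[0,0,2.5],0],
  [[0,0,5.5],0],
  [[0,0,9],0],
  [[0,1,13],0],
  [[0,3,16],0],
  [[-0.5,5,18],0],
  [[-1,8,18],0],
  [[-2,11,18],0],
  [[-2.7,14,18],0],
])

```text
clock: 5.25
tool_pos: [0.6401, 0.0484, 0.184]
orientation: [-180.0, -0.2, 179.9]
force: [0.6, 0.0, -8.2]
opening: 0.0591
```

apply_moves([
  [[-0.6,2.8,0],0],
  [[-1.2,5.6,0],0],
  [[-1.7,8.2,0],0],
  [[-2.1,10.2,-1],0],
  [[-2.4,11.7,-2],0],
  [[-2.6,12.5,-2.5],0],
  [[-2.7,12.8,-2.8],0],
  [[-2.7,12.8,-2.8],0],
  [[-2.7,12.8,-2.8],0],
  [[-2.7,12.8,-2.8],0],
])

```text
clock: 6.25
tool_pos: [0.616, 0.175, 0.158]
orientation: [180.0, 0.0, 180.0]
force: [0.2, -0.0, -7.1]
opening: 0.0589
```

```bash
python3 - <<'E'
from h import *
np.set_printoptions(precision=4,suppress=True)
o=ctrl.get_obs(); print(o["clock"],o["tool_pos"],o["orientation"],o["force"])
for n,b in (("scene",(320,130,440,230)),("side",(220,110,340,230))):
    o,p,d=snap(n,"a1"+n)
    cv2.imwrite(f"pics/a1{n}z.png",cv2.resize(p[b[1]:b[3],b[0]:b[2]],None,fx=5,fy=5,interpolation=cv2.INTER_CUBIC))
snap("wrist","a1w")
E
```

```text
6.25 [0.616 0.175 0.158] [179.9915   0.0327 179.9559] [ 0.215  -0.0023 -7.0848]
```

View pics/a1scenez.png

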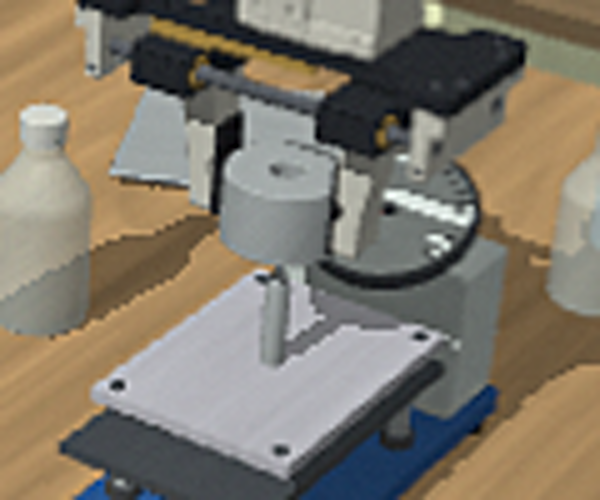

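View pics/a1sidez.png

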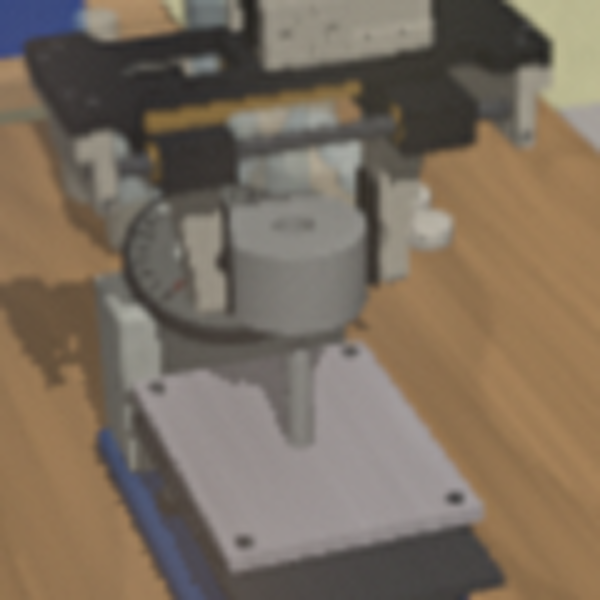

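View pics/a1w.png

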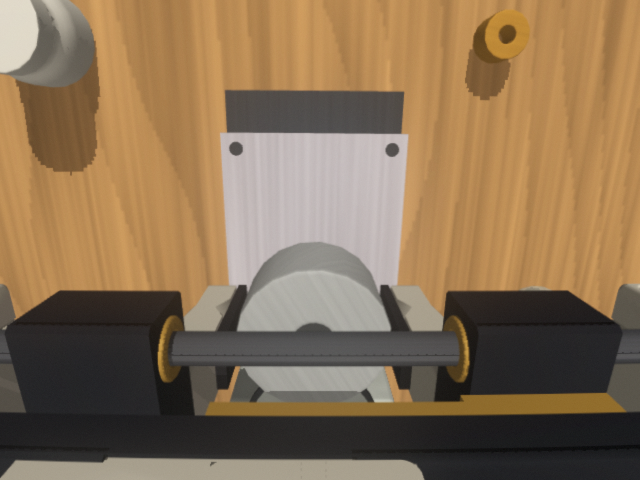

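```bash
python3 - <<'E'
from h import *
np.set_printoptions(precision=4,suppress=True)
s=[289/5+320-.4,169/5+130-.4]; q=[294/5+220-.4,226/5+110-.4]
print("bore",plane("scene",s,.188),plane("side",q,.188))
for n in("scene","side"):
    d=np.load(f"pics/a1{n}.npy"); P=cloud(n,d).reshape(-1,3)
    m=(abs(P[:,2]-.187)<.004)&(abs(P[:,0]-.616)<.029)&(abs(P[:,1]-.176)<.036); t=P[m]; c,r=cv2.minEnclosingCircle((t[:,:2]*1000).astype(np.float32)); print(n,len(t),c,r,np.median(t[:,2]),t.mean(0))
    # side-surface circle fit
    for nm,lo,hi,R,cx in (("weight",.157,.180,.030,None),("post",.098,.128,.006,None)):
        dd=np.load(f"pics/a1{n}.npy") if nm=="weight" else np.load(f"pics/{n}0.npy")
        P=cloud(n,dd).reshape(-1,3)
        g=P[(P[:,2]>lo)&(P[:,2]<hi)&(np.hypot(P[:,0]-.616,P[:,1]-.175)<R+.006)]
        if nm=="weight": g=g[abs(g[:,0]-.616)<.02]
        from scipy.optimize import least_squares
        f=least_squares(lambda c:np.hypot(g[:,0]-c[0],g[:,1]-c[1])-R,[.616,.176],loss="soft_l1",f_scale=.001)
        print(n,nm,len(g),f.x,np.sqrt(np.mean(f.fun**2)))
E
```

```text
bore [[0.614 0.177 0.188]] [[0.6156 0.1734 0.188 ]]
scene 245 (615.254150390625, 173.982666015625) 31.226646423339844 0.1886534156695593 [0.6145 0.1693 0.1883]
scene weight 139 [0.6138 0.1755] 0.0015571581164061917
scene post 51 [0.6144 0.1761] 0.001337483904556952
side 340 (615.1531982421875, 176.68023681640625) 31.653139114379883 0.18792791126965697 [0.6157 0.1723 0.1876]
side weight 200 [0.6167 0.1774] 0.0011683406255935224
side post 73 [0.6166 0.1782] 0.0012355770637582598
```

apply_moves([
  [[0.05,0.03,-0.3],0],
  [[0.05,0.03,-0.8],0],
  [[0.05,0.03,-1.2],0],
  [[0.05,0.03,-1.6],0],
  [[0.05,0.03,-2],0],
  [[0.05,0.03,-2.4],0],
  [[0.05,0.03,-2.8],0],
  [[0.05,0.03,-3],0],
  [[0.05,0.03,-3],0],
])

```text
clock: 7.3
tool_pos: [0.6159, 0.1759, 0.1271]
orientation: [-180.0, -0.0, 180.0]
force: [0.5, 0.5, -7.8]
opening: 0.0591
```

apply_moves([
  [[0,0,-0.4],0],
  [[0,0,-0.9],0],
  [[0,0,-1.4],0],
  [[0,0,-1.9],0],
  [[0,0,-2.4],0],
  [[0,0,-2.8],0],
  [[0,0,-3.1],0],
  [[0,0,-3.4],0],
  [[0,0,-3.6],0],
  [[0,0,-3.7],0],
])

```text
clock: 8.3
tool_pos: [0.6161, 0.176, 0.0904]
orientation: [-180.0, -0.0, 180.0]
force: [-0.6, -0.4, -8.8]
opening: 0.0588
```

apply_moves([
  [[0,0,-0.1],0],
  [[0,0,-0.2],0],
  [[0,0,-0.2],0],
])

```text
clock: 8.6
tool_pos: [0.6162, 0.1761, 0.0888]
orientation: [180.0, 0.0, -180.0]
force: [-1.0, -0.8, -5.2]
opening: 0.0593
```

apply_moves([
  [[0,0,-0.1],0],
  [[0,0,-0.15],0],
  [[0,0,-0.2],0],
  [[0,0,-0.22],0],
  [[0,0,-0.22],0],
])

```text
clock: 9.1
tool_pos: [0.6162, 0.1761, 0.0867]
orientation: [180.0, 0.0, -180.0]
force: [-2.2, -0.3, -0.7]
opening: 0.0592
```

apply_moves([
  [[0,0,0],0],
  [[0,0,0],0],
  [[0,0,0],0],
  [[0,0,0],0],
  [[0,0,0],0],
], hand=8.6)

```text
clock: 9.6
tool_pos: [0.6163, 0.1761, 0.0865]
orientation: [180.0, 0.0, -180.0]
force: [0.0, 0.0, 0.4]
opening: 0.0853
```

apply_moves([
  [[0,0,0.5],0],
  [[0,0,2],0],
  [[0,0,4],0],
  [[0,0,6.5],0],
  [[0,-1,9],0],
  [[-0.5,-3,9],0],
  [[-1.5,-6,9],0],
  [[-3,-9,8],0],
  [[-5,-12,7],0],
  [[-7,-14,5],0],
])

```text
clock: 10.6
tool_pos: [0.5457, 0.0343, 0.137]
orientation: [180.0, 0.1, 180.0]
force: [0.5, -0.4, -0.8]
opening: 0.0859
```

```bash
python3 - <<'E'
from h import *
np.set_printoptions(precision=4,suppress=True)
o,p,d=snap("side","a2side"); print(o["clock"],o["tool_pos"],o["force"],o["opening"])
cv2.imwrite("pics/a2z.png",cv2.resize(p[130:270,220:380],None,fx=4,fy=4,interpolation=cv2.INTER_CUBIC))
P=cloud("side",d).reshape(-1,3); P=P[(np.hypot(P[:,0]-.616,P[:,1]-.175)<.03)&(P[:,2]>.1)&(P[:,2]<.125)]; print(np.percentile(P[:,2],[50,90]))
E
```

```text
10.6 [0.5457 0.0343 0.137 ] [ 0.5261 -0.392  -0.8204] 0.08593088353353133
[0.1149 0.1168]
```

View pics/a2z.png

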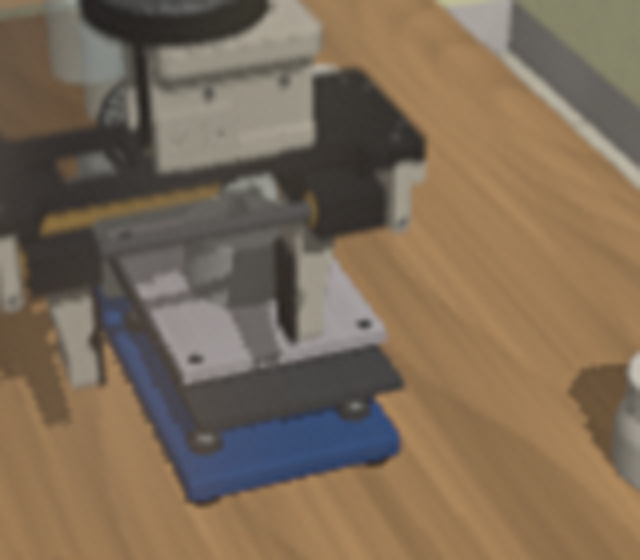

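apply_moves([
  [[-2,-2.5,0],0],
  [[-4,-5.2,0],0],
  [[-5.7,-7.4,-1],0],
  [[-6.7,-8.5,-3],0],
  [[-6.7,-8.5,-6],0],
  [[-6.7,-8.5,-9],0],
  [[-6.7,-8.5,-11.4],0],
  [[-6.7,-8.5,-12.7],0],
  [[-6.7,-8.5,-13.1],0],
  [[-6.7,-8.5,-13.1],0],
])

```text
clock: 11.65
tool_pos: [0.4788, -0.0492, 0.0051]
orientation: [-180.0, -0.1, 180.0]
force: [-0.3, 0.2, 0.9]
opening: 0.0861
```

apply_moves([
  [[0,0,0],0],
  [[0,0,0],0],
  [[0,0,0],0],
  [[0,0,0],0],
  [[0,0,0],0],
  [[0,0,0],0],
  [[0,0,0],0],
], hand=3.4)

```text
clock: 12.35
tool_pos: [0.4791, -0.0489, 0.0055]
orientation: [180.0, 0.0, -180.0]
force: [-1.8, -0.1, 1.0]
opening: 0.0427
```

apply_moves([
  [[0,0,0.5],0],
  [[0,0,2.5],0],
  [[0,0,5.5],0],
  [[0,0,9],0],
  [[1,1,12.5],0],
  [[2.5,3,15],0],
  [[4.2,6,16.5],0],
  [[6,9,17],0],
  [[7.8,12,17],0],
  [[9.5,15,17],0],
])

```text
clock: 13.35
tool_pos: [0.5742, 0.1022, 0.1755]
orientation: [180.0, -0.0, 180.0]
force: [0.9, -0.7, -2.0]
opening: 0.0425
```

apply_moves([
  [[1.5,2.7,0],0],
  [[2.7,5,-0.5],0],
  [[3.6,6.6,-1],0],
  [[4,7.4,-1.4],0],
  [[4.2,7.7,-1.7],0],
  [[4.2,7.7,-1.7],0],
  [[4.2,7.7,-1.7],0],
  [[4.2,7.7,-1.7],0],
])

```text
clock: 14.15
tool_pos: [0.6159, 0.1773, 0.1589]
orientation: [180.0, 0.0, 180.0]
force: [0.6, -0.6, -2.0]
opening: 0.0429
```

```bash
python3 - <<'E'
from h import *
np.set_printoptions(precision=4,suppress=True)
o=ctrl.get_obs(); print(o["clock"],o["tool_pos"],o["orientation"],o["force"])
from scipy.optimize import least_squares
zb=o["tool_pos"][2]-.0055
for n,b in (("scene",(320,130,440,230)),("side",(220,110,340,230))):
    _,p,d=snap(n,"a3"+n)
    cv2.imwrite(f"pics/a3{n}z.png",cv2.resize(p[b[1]:b[3],b[0]:b[2]],None,fx=5,fy=5,interpolation=cv2.INTER_CUBIC))
    P=cloud(n,d).reshape(-1,3); hsv=cv2.cvtColor(p,cv2.COLOR_BGR2HSV).reshape(-1,3)
    br=(hsv[:,0]>12)&(hsv[:,0]<28)&(hsv[:,1]>120)
    g=P[(P[:,2]>zb+.004)&(P[:,2]<zb+.025)&(np.hypot(P[:,0]-.616,P[:,1]-.176)<.028)&br&(abs(P[:,0]-.616)<.016)]
    f=least_squares(lambda c:np.hypot(g[:,0]-c[0],g[:,1]-c[1])-.022,[.616,.176],loss="soft_l1",f_scale=.001); print(n,"small",len(g),f.x)
    g=P[(P[:,2]>.085)&(P[:,2]<.11)&(np.hypot(P[:,0]-.616,P[:,1]-.176)<.036)]
    f=least_squares(lambda c:np.hypot(g[:,0]-c[0],g[:,1]-c[1])-.030,[.616,.176],loss="soft_l1",f_scale=.001); print(n,"big",len(g),f.x)
    q=P[(abs(P[:,2]-.116)<.006)&(np.hypot(P[:,0]-.616,P[:,1]-.176)<.03)]; print("big top",np.median(q[:,2]))
E
```

```text
14.15 [0.6159 0.1773 0.1589] [179.988    0.0236 179.9624] [ 0.6197 -0.5833 -2.0475]
scene small 111 [0.6133 0.1759]
scene big 221 [0.6145 0.1762]
big top 0.11675790072153014
side small 145 [0.616  0.1779]
side big 281 [0.6167 0.1782]
big top 0.11573497899464708
```

View pics/a3scenez.png

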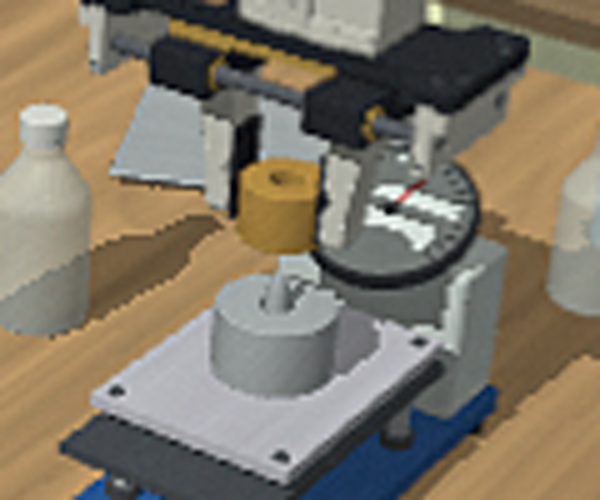

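View pics/a3sidez.png

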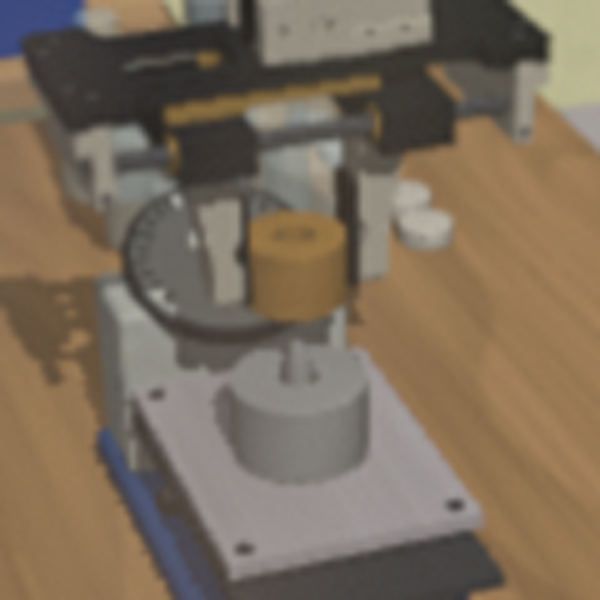

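apply_moves([
  [[0.07,0.03,-0.3],0],
  [[0.07,0.03,-0.7],0],
  [[0.07,0.03,-1.1],0],
  [[0.07,0.03,-1.5],0],
  [[0.07,0.03,-1.9],0],
  [[0.07,0.03,-2.3],0],
  [[0.07,0.03,-2.7],0],
  [[0.07,0.03,-3],0],
  [[0.07,0.03,-3.2],0],
  [[0.07,0.03,-3.2],0],
])

```text
clock: 15.25
tool_pos: [0.6166, 0.1783, 0.126]
orientation: [-180.0, -0.0, -180.0]
force: [-0.1, 1.1, -2.7]
opening: 0.0426
```

apply_moves([
  [[0,0,-0.1],0],
  [[0,0,-0.2],0],
  [[0,0,-0.3],0],
  [[0,0,-0.4],0],
  [[0,0,-0.4],0],
  [[0,0,-0.4],0],
])

```text
clock: 15.85
tool_pos: [0.6168, 0.1783, 0.1223]
orientation: [-180.0, -0.0, -180.0]
force: [0.4, -0.8, -2.3]
opening: 0.043
```

apply_moves([
  [[0,0,-0.06],0],
  [[0,0,-0.12],0],
  [[0,0,-0.17],0],
  [[0,0,-0.17],0],
  [[0,0,-0.17],0],
])

```text
clock: 16.35
tool_pos: [0.6168, 0.1784, 0.1208]
orientation: [180.0, 0.0, -180.0]
force: [-0.6, 0.1, -1.2]
opening: 0.0428
```

apply_moves([
  [[0,0,-0.05],0],
  [[0,0,-0.08],0],
  [[0,0,-0.08],0],
])

```text
clock: 16.65
tool_pos: [0.6169, 0.1784, 0.12]
orientation: [180.0, 0.0, -180.0]
force: [-1.2, -0.3, 1.2]
opening: 0.0425
```

apply_moves([
  [[0,0,0],0],
  [[0,0,0],0],
  [[0,0,0],0],
  [[0,0,0],0],
  [[0,0,0],0],
], hand=7)

```text
clock: 17.15
tool_pos: [0.6168, 0.1784, 0.1199]
orientation: [180.0, 0.0, -180.0]
force: [-0.9, -0.0, 0.3]
opening: 0.0693
```

apply_moves([
  [[0,0,0.5],0],
  [[0,0,2],0],
  [[0,0,4],0],
  [[0,-1,6],0],
  [[0,-3.5,7],0],
  [[0,-7,7],0],
  [[0,-11,7],0],
  [[0,-15,7],0],
  [[-1,-19,7],0],
  [[-2,-23,7],0],
])

```text
clock: 18.15
tool_pos: [0.5965, -0.0532, 0.1903]
orientation: [-180.0, 0.0, -180.0]
force: [1.0, -0.7, -0.4]
opening: 0.07
```

apply_moves([
  [[-1,-4,-1],-3],
  [[-2,-8,-2],-7],
  [[-3,-12,-3],-11],
  [[-4,-16,-4],-14],
  [[-5,-20,-5],-16],
  [[-5.5,-22,-5],-16],
  [[-5.5,-22,-5],-16],
  [[-5.5,-22,-5],-16],
], hand=5)

```text
clock: 18.95
tool_pos: [0.5418, -0.2721, 0.1402]
orientation: [180.0, 0.0, 163.9]
force: [0.6, -0.1, -0.5]
opening: 0.0495
```

```bash
python3 - <<'E'
from h import *
np.set_printoptions(precision=4,suppress=True)
o,p,d=snap("wrist","w5"); print(o["clock"],o["tool_pos"],o["orientation"],o["force"])
from scipy.optimize import least_squares
for n,b in (("scene",(320,130,440,230)),("side",(220,110,340,230))):
    _,p,d=snap(n,"a5"+n)
    cv2.imwrite(f"pics/a5{n}z.png",cv2.resize(p[b[1]:b[3],b[0]:b[2]],None,fx=5,fy=5,interpolation=cv2.INTER_CUBIC))
    P=cloud(n,d).reshape(-1,3)
    r=np.hypot(P[:,0]-.616,P[:,1]-.176)
    for nm,z,ra,rb in (("big top",.115,.024,.03),("small top",.145,.009,.02),("plate",.079,.036,.05)):
        q=P[(abs(P[:,2]-z)<.006)&(r<rb)&(r>ra)]; print(n,nm,len(q),np.median(q[:,2]))
E
```

```text
18.95 [ 0.5418 -0.2721  0.1402] [179.9987   0.0212 163.9313] [ 0.629  -0.0528 -0.545 ]
scene big top 92 0.11456038303836924
scene small top 105 0.14536628124742723
scene plate 246 0.07966332846311097
side big top 115 0.11343856233275823
side small top 144 0.14406105654663504
side plate 315 0.07845203511450882
```

View pics/a5scenez.png

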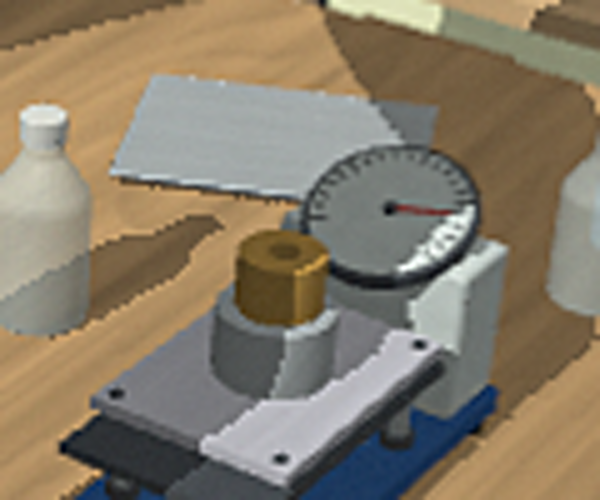

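View pics/a5sidez.png

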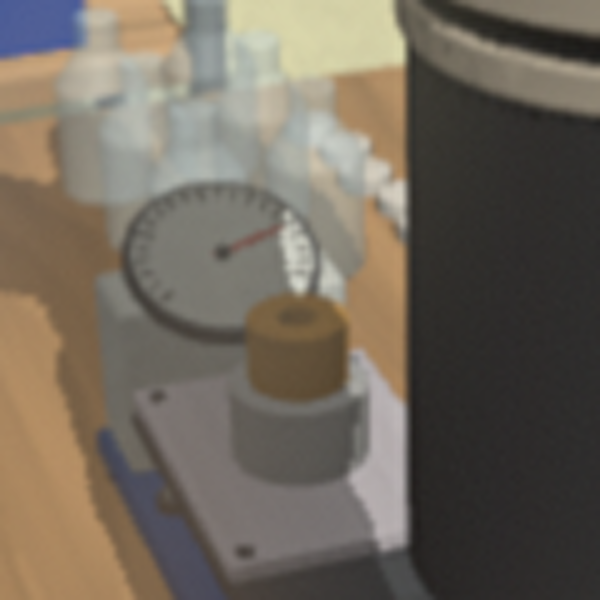

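View pics/w5.png

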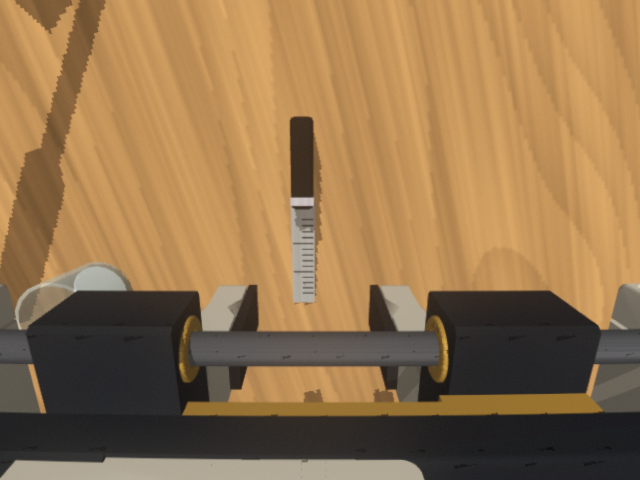

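Both weights are seated: plate at about 0.079, big weight top at 0.114, small weight top at 0.1445. The wrist picture shows the gauge from handle end (302,118) to tip (303,302).

```bash
python3 - <<'E'
from h import *
np.set_printoptions(precision=4,suppress=True)
o=np.load("pics/w5_obs.npy",allow_pickle=True).item(); d=np.load("pics/w5.npy"); p=cv2.imread("pics/w5.png")
P=cloud("wrist",d,o); m=np.zeros((480,640),bool); m[100:310,275:330]=True
q=P[m&(P[...,2]>.022)]; print(len(q),cv2.minAreaRect((q[:,:2]*1000).astype(np.float32)),np.median(q[:,2]))
g=cv2.cvtColor(p,cv2.COLOR_BGR2HSV); b=(g[...,1]<70)&(g[...,2]>90)&m; b[:205]=False
b=cv2.morphologyEx(b.astype(np.uint8),cv2.MORPH_OPEN,np.ones((3,3)))
ys,xs=np.nonzero(b); print("blade",xs.min(),xs.max(),ys.min(),ys.max())
rows=[]; 
for v in range(215,298,2):
    u=xs[ys==v]
    if len(u)>6: rows.append(((u.min()+u.max())/2,v))
W=np.array([plane("wrist",r,.002+ (298-r[1])/95*.0106,o)[0] for r in rows]); k=np.polyfit(W[:,1],W[:,0],1); print("blade yaw",90-np.degrees(np.arctan(k[0])),W[0],W[-1])
tip=plane("wrist",(303.5,ys.max()),.002,o); print("tip",tip)
E
```

```text
2134 ((535.8261108398438, -322.6988830566406), (63.3607292175293, 15.856231689453125), 73.94316101074219) 0.027450732843116082
blade 291 314 205 301
blade yaw 74.4353592927017 [ 0.5474 -0.2842  0.0113] [ 0.5671 -0.2142  0.0021]
tip [[ 0.5682 -0.2106  0.002 ]]
```

apply_moves([
  [[-0.2,-2,0],0],
  [[-0.5,-4,-0.5],0],
  [[-0.7,-5.3,-2.5],0],
  [[-0.7,-5.3,-5.5],0],
  [[-0.7,-5.3,-8.5],0],
  [[-0.7,-5.3,-11],0],
  [[-0.7,-5.3,-12.6],0],
  [[-0.7,-5.3,-13.3],0],
  [[-0.7,-5.3,-13.6],0],
  [[-0.7,-5.3,-13.6],0],
])

```text
clock: 20.1
tool_pos: [0.5354, -0.3243, 0.0043]
orientation: [-180.0, 0.0, 164.0]
force: [-0.2, 0.1, 0.4]
opening: 0.05
```

apply_moves([
  [[0,0,0],0],
  [[0,0,0],0],
  [[0,0,0],0],
  [[0,0,0],0],
  [[0,0,0],0],
  [[0,0,0],0],
  [[0,0,0],0],
], hand=0.5)

```text
clock: 20.8
tool_pos: [0.5349, -0.3248, 0.0041]
orientation: [-180.0, 0.0, 164.0]
force: [-0.1, 0.7, 2.8]
opening: 0.0157
```

apply_moves([
  [[0,0,0.5],0],
  [[0,0,2.5],0],
  [[0.5,1,5],0],
  [[1,3,7.5],2],
  [[2,6,9.5],5],
  [[3,9.5,9.6],8],
  [[4,13,9.6],10],
  [[5,16.5,9.6],13],
  [[6,20,9.6],16],
  [[6.7,23,9.6],16],
])

```text
clock: 21.8
tool_pos: [0.602, -0.0929, 0.0999]
orientation: [180.0, -0.0, -179.9]
force: [-0.4, -0.5, -1.6]
opening: 0.0156
```

apply_moves([
  [[0.6,2.5,0],0],
  [[1,4.5,0],0],
  [[1.3,5.8,0],0],
  [[1.45,6.4,0],0],
  [[1.45,6.4,0],0],
  [[1.45,6.4,0],0],
  [[1.45,6.4,0],0],
])

```text
clock: 22.5
tool_pos: [0.616, -0.0316, 0.0998]
orientation: [-180.0, -0.0, 179.9]
force: [0.9, 0.2, -1.0]
opening: 0.016
```

```bash
cat >> h.py <<'E'
def avg(k=6,cam="side"):
    R=[];o=None
    for i in range(k):
        o=ctrl.get_obs(); R.append(np.r_[o["force"],o["moment"],o["tool_pos"]*1000]); 
        if i<k-1: ctrl.snapshot(cam)
    R=np.array(R); return np.round(R.mean(0),2),np.round(R.std(0),2),o
E
python3 - <<'E'
from h import *
np.set_printoptions(precision=4,suppress=True)
for n,sl in (("scene",(slice(205,240),slice(325,385))),("side",(slice(212,238),slice(262,325)))):
    P=cloud(n,np.load(f"pics/{n}0.npy"))[sl].reshape(-1,3)
    q=P[(P[:,1]>.078)&(P[:,1]<.095)&(abs(P[:,0]-.616)<.04)&(P[:,2]>.05)&(P[:,2]<.075)]; print(n,"ledge z",len(q),np.median(q[:,2]))
    P=cloud(n,np.load(f"pics/a5{n}.npy")).reshape(-1,3)
    q=P[(P[:,1]>.11)&(P[:,1]<.135)&(abs(P[:,0]-.616)<.04)&(P[:,2]>.07)&(P[:,2]<.09)]; print(n,"plate loaded",np.median(q[:,2]))
    P=cloud(n,np.load(f"pics/{n}0.npy")).reshape(-1,3)
    q=P[(P[:,1]>.11)&(P[:,1]<.135)&(abs(P[:,0]-.616)<.04)&(P[:,2]>.07)&(P[:,2]<.09)]; print(n,"plate unloaded",np.median(q[:,2]))
print(avg(4)[:2]); o,p,d=snap("wrist","w6"); print(o["tool_pos"],o["orientation"],o["clock"])
for n,b in (("scene",(300,150,440,255)),("side",(220,150,360,255))):
    _,p,d=snap(n,"a6"+n)
    cv2.imwrite(f"pics/a6{n}z.png",cv2.resize(p[b[1]:b[3],b[0]:b[2]],None,fx=5,fy=5,interpolation=cv2.INTER_CUBIC))
E
```

```text
scene ledge z 146 0.0653968575446055
scene plate loaded 0.07943054787664411
scene plate unloaded 0.08414635015533978
side ledge z 224 0.06422332685526522
side plate loaded 0.07843190352782625
side plate unloaded 0.08311395966410634
(array([  0.43,   0.09,  -1.  ,   0.04,  -0.04,   0.  , 616.08, -31.48,
        99.85]), array([0.48, 0.26, 0.25, 0.02, 0.04, 0.03, 0.05, 0.09, 0.04]))
[ 0.6161 -0.0313  0.0999] [-179.9993   -0.0024  179.9491] 22.65
```

View pics/a6scenez.png

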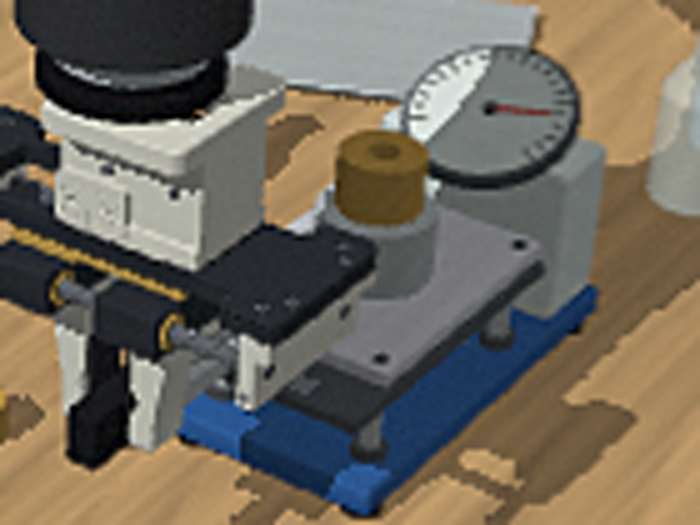

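View pics/a6sidez.png

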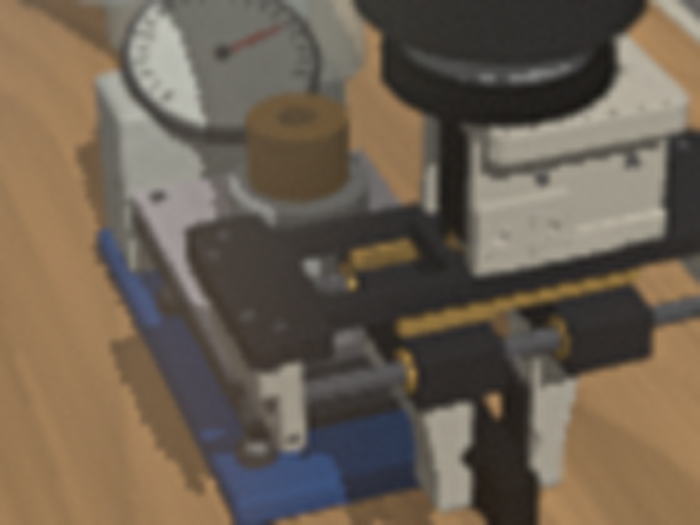

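View pics/w6.png

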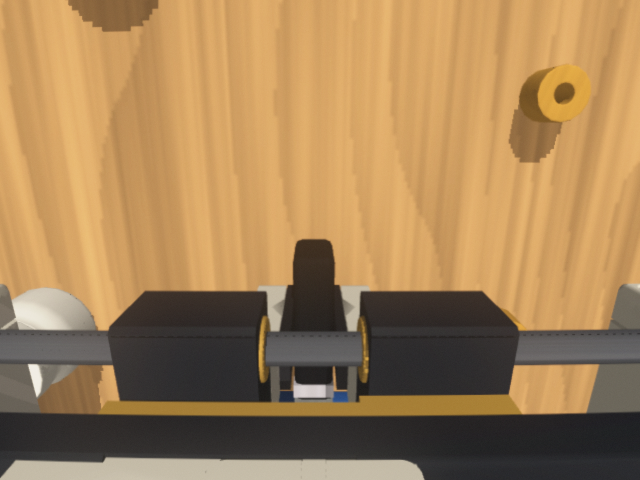

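apply_moves([
  [[0,0,-0.4],0],
  [[0,0,-0.9],0],
  [[0,0,-1.4],0],
  [[0,0,-1.9],0],
  [[0,0,-2.3],0],
  [[0,0,-2.6],0],
  [[0,0,-2.8],0],
  [[0,0,-2.8],0],
])

```text
clock: 23.6
tool_pos: [0.6162, -0.0307, 0.0715]
orientation: [-180.0, -0.0, 180.0]
force: [-0.3, 0.3, -1.4]
opening: 0.0159
```

```bash
python3 -c "
from h import *
print(*avg(4)[:2])"
```

```text
[-1.0000e-02 -2.1000e-01 -1.4900e+00  6.0000e-02 -5.0000e-02 -1.0000e-02
  6.1633e+02 -3.0670e+01  7.1850e+01] [0.55 0.47 0.07 0.03 0.02 0.03 0.11 0.02 0.2 ]
```

apply_moves([
  [[0,0,-0.05],0],
  [[0,0,-0.1],0],
  [[0,0,-0.15],0],
  [[0,0,-0.2],0],
  [[0,0,-0.2],0],
])

```text
clock: 24.25
tool_pos: [0.6162, -0.0307, 0.0698]
orientation: [-180.0, -0.0, -180.0]
force: [-0.7, 0.2, -1.8]
opening: 0.0158
```

```bash
python3 -c "
from h import *
print(*avg(4)[:2])"
```

```text
[ 1.3000e-01  1.2000e-01 -1.3000e+00  5.0000e-02 -5.0000e-02  2.0000e-02
  6.1625e+02 -3.0680e+01  6.9810e+01] [0.47 0.33 0.51 0.02 0.04 0.01 0.03 0.01 0.04]
```

apply_moves([
  [[0,0,-0.04],0],
  [[0,0,-0.04],0],
])

```text
clock: 24.6
tool_pos: [0.6162, -0.0307, 0.0694]
orientation: [180.0, -0.0, 180.0]
force: [0.4, -0.5, -1.3]
opening: 0.0158
```

```bash
python3 -c "
from h import *
print(*avg(4)[:2])"
```

```text
[ 3.7000e-01 -7.0000e-02 -1.2700e+00  3.0000e-02 -6.0000e-02 -1.0000e-02
  6.1627e+02 -3.0660e+01  6.9440e+01] [0.23 0.49 0.56 0.02 0.05 0.02 0.02 0.01 0.02]
```

apply_moves([
  [[0,0,-0.04],0],
  [[0,0,-0.04],0],
])

```text
clock: 24.95
tool_pos: [0.6162, -0.0307, 0.069]
orientation: [-180.0, -0.0, -180.0]
force: [-0.5, 1.2, -2.1]
opening: 0.0155
```

```bash
python3 -c "
from h import *
print(*avg(4)[:2])"
```

```text
[-3.7000e-01  3.0000e-02 -1.6000e+00  8.0000e-02 -8.0000e-02  1.0000e-02
  6.1625e+02 -3.0680e+01  6.9030e+01] [0.39 0.82 0.39 0.02 0.01 0.02 0.02 0.01 0.03]
```

apply_moves([
  [[0,0,-0.04],0],
  [[0,0,-0.04],0],
])

```text
clock: 25.3
tool_pos: [0.6164, -0.0307, 0.0687]
orientation: [-180.0, 0.0, -180.0]
force: [-0.4, -0.4, 0.1]
opening: 0.0161
```

```bash
python3 -c "
from h import *
print(*avg(4)[:2])"
```

```text
[-9.0000e-02  3.2000e-01 -3.6000e-01  5.0000e-02  2.0000e-02  1.0000e-02
  6.1636e+02 -3.0690e+01  6.8760e+01] [0.65 0.42 0.3  0.02 0.02 0.03 0.02 0.01 0.01]
```

apply_moves([
  [[0,0,-0.04],0],
  [[0,0,-0.04],0],
])

```text
clock: 25.65
tool_pos: [0.6164, -0.0308, 0.0684]
orientation: [-180.0, 0.0, -180.0]
force: [-0.1, -1.2, 0.3]
opening: 0.0154
```

```bash
python3 -c "
from h import *
print(*avg(4)[:2])"
```

```text
[-3.500e-01 -1.040e+00  4.400e-01  1.000e-02  1.000e-01  3.000e-02
  6.164e+02 -3.072e+01  6.844e+01] [0.17 0.14 0.22 0.02 0.01 0.01 0.01 0.03 0.01]
```

```bash
python3 - <<'E'
from h import *
o,p,d=snap("wrist","w7")
for n,b in (("scene",(300,150,440,255)),("side",(220,150,360,255))):
    _,p,d=snap(n,"a7"+n)
    cv2.imwrite(f"pics/a7{n}z.png",cv2.resize(p[b[1]:b[3],b[0]:b[2]],None,fx=5,fy=5,interpolation=cv2.INTER_CUBIC))
E
```

```text
(no output)
```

View pics/a7scenez.png

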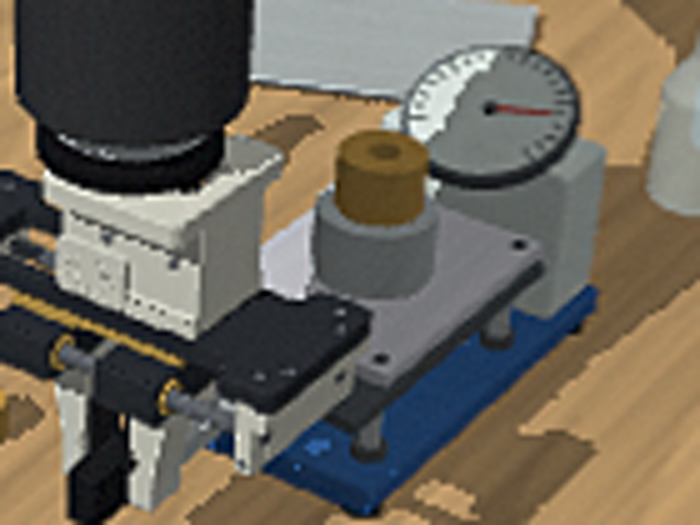

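View pics/a7sidez.png

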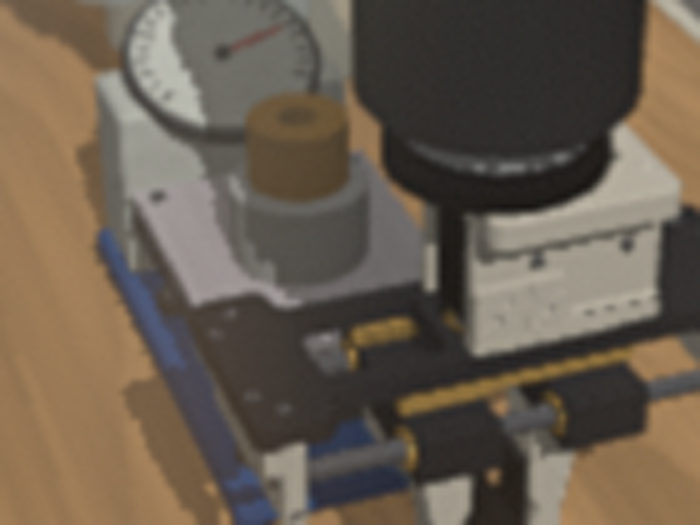

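View pics/w7.png

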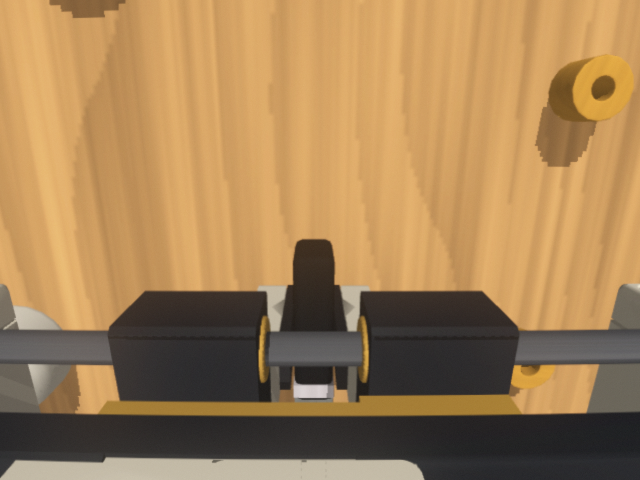

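apply_moves([
  [[0,0.1,0.02],0],
  [[0,0.4,0.02],0],
  [[0,0.7,0.02],0],
  [[0,1,0.02],0],
  [[0,1.3,0.02],0],
  [[0,1.6,0.02],0],
  [[0,1.9,0.02],0],
  [[0,2.2,0.02],0],
  [[0,2.4,0.02],0],
  [[0,2.4,0.02],0],
])

```text
clock: 26.95
tool_pos: [0.6164, -0.0062, 0.0685]
orientation: [180.0, 0.0, -180.0]
force: [0.1, -0.1, 1.2]
opening: 0.0155
```

```bash
python3 -c "
from h import *
print(*avg(4)[:2])"
```

```text
[-4.1000e-01  6.2000e-01  1.1800e+00  6.8000e-01  3.0000e-02  4.0000e-02
  6.1639e+02 -6.2000e+00  6.8460e+01] [0.37 0.55 0.65 0.21 0.07 0.02 0.02 0.01 0.01]
```

apply_moves([
  [[0,0.2,0],0],
  [[0,0.5,0],0],
  [[0,0.8,0],0],
  [[0,1.1,0],0],
  [[0,1.4,0],0],
  [[0,1.6,0],0],
  [[0,1.7,0],0],
  [[0,1.7,0],0],
])

```text
clock: 27.9
tool_pos: [0.6164, 0.0106, 0.0685]
orientation: [180.0, 0.0, -180.0]
force: [-0.3, -2.4, 3.7]
opening: 0.0157
```

```bash
python3 -c "
from h import *
r=avg(8);print(r[0],r[1],r[2]['clock'])"
```

```text
[-2.0000e-01 -6.3000e-01  3.6000e+00  2.0000e-01  4.0000e-02  0.0000e+00
  6.1636e+02  1.0580e+01  6.8490e+01] [0.41 1.01 0.44 0.22 0.03 0.03 0.02 0.03 0.02] 28.25
```

apply_moves([
  [[0,0,0.03],0],
  [[0,0,0.03],0],
])

```text
clock: 28.45
tool_pos: [0.6163, 0.0106, 0.0686]
orientation: [180.0, 0.0, 180.0]
force: [1.1, 1.5, 2.2]
opening: 0.0157
```

```bash
python3 -c "
from h import *
r=avg(6);print(r[0],r[1],r[2]['clock'])"
```

```text
[ 6.0000e-02  1.7400e+00  1.4900e+00  8.5000e-01 -1.5000e-01 -2.0000e-02
  6.1631e+02  1.0560e+01  6.8630e+01] [0.48 0.35 0.63 0.09 0.02 0.05 0.01 0.03 0.02] 28.7
```

apply_moves([
  [[0,0.1,0.02],0],
  [[0,0.25,0.02],0],
  [[0,0.4,0.02],0],
  [[0,0.55,0.02],0],
  [[0,0.7,0.02],0],
  [[0,0.8,0.02],0],
])

```text
clock: 29.3
tool_pos: [0.6161, 0.0185, 0.0688]
orientation: [-180.0, -0.0, -180.0]
force: [0.4, -0.8, -0.1]
opening: 0.0157
```

```bash
python3 -c "
from h import *
r=avg(6);print(r[0],r[1],r[2]['clock'])"
```

```text
[-1.0000e-01 -4.0000e-02 -4.2000e-01  1.5000e-01  4.0000e-02  2.0000e-02
  6.1619e+02  1.8570e+01  6.8850e+01] [0.34 0.71 0.56 0.22 0.04 0.04 0.03 0.05 0.01] 29.55
```

apply_moves([
  [[0,0.1,0],0],
  [[0,0.2,0],0],
])

```text
clock: 29.75
tool_pos: [0.6162, 0.0203, 0.0689]
orientation: [-180.0, -0.0, 180.0]
force: [1.4, -0.4, -1.1]
opening: 0.0159
```

```bash
python3 -c "
from h import *
r=avg(6);print(r[0],r[1],r[2]['clock'])"
```

```text
[ 2.1000e-01  9.0000e-02 -8.4000e-01  1.0000e-01 -1.0000e-02  1.0000e-02
  6.1626e+02  2.0430e+01  6.8900e+01] [0.57 0.51 0.4  0.11 0.02 0.03 0.01 0.05 0.01] 30.0
```

apply_moves([
  [[0,0.1,0],0],
  [[0,0.2,0],0],
])

```text
clock: 30.2
tool_pos: [0.6163, 0.0223, 0.0689]
orientation: [-180.0, -0.0, 180.0]
force: [-0.1, -0.0, -1.1]
opening: 0.016
```

```bash
python3 -c "
from h import *
r=avg(6);print(r[0],r[1],r[2]['clock'])"
```

```text
[-5.0000e-02  2.5000e-01 -1.3000e+00  1.1000e-01 -4.0000e-02  1.0000e-02
  6.1627e+02  2.2440e+01  6.8930e+01] [0.26 0.33 0.54 0.09 0.02 0.02 0.01 0.06 0.02] 30.45
```

apply_moves([
  [[0,0.1,-0.01],0],
  [[0,0.2,-0.01],0],
])

```text
clock: 30.65
tool_pos: [0.6163, 0.0242, 0.0689]
orientation: [-180.0, 0.0, 180.0]
force: [0.7, -0.6, -0.9]
opening: 0.0158
```

```bash
python3 -c "
from h import *
r=avg(6);print(r[0],r[1],r[2]['clock'])"
```

```text
[ 3.8000e-01 -3.0000e-01 -9.1000e-01 -1.1000e-01 -3.0000e-02 -0.0000e+00
  6.1631e+02  2.4360e+01  6.8910e+01] [0.49 0.39 0.1  0.08 0.03 0.03 0.01 0.05 0.03] 30.9
```

apply_moves([
  [[0,0.1,-0.01],0],
  [[0,0.2,-0.01],0],
])

```text
clock: 31.1
tool_pos: [0.6163, 0.0261, 0.0689]
orientation: [-180.0, 0.0, 180.0]
force: [0.2, -2.7, 1.0]
opening: 0.0154
```

```bash
python3 -c "
from h import *
r=avg(6);print(r[0],r[1],r[2]['clock'])"
```

```text
[-2.9000e-01 -1.5500e+00  7.3000e-01 -5.7000e-01 -5.0000e-02 -1.0000e-02
  6.1633e+02  2.6260e+01  6.8860e+01] [0.3  0.73 0.55 0.06 0.02 0.03 0.01 0.05 0.02] 31.35
```

```bash
cat > dial.py <<'E'
import sys
from h import *
n=sys.argv[1]
ims=[]
for k in (["a6scene","a7scene"] if len(sys.argv)<3 else [])+[n]:
    if k==n: _,p,d=snap("scene",n)
    else: p=cv2.imread(f"pics/{k}.png")
    c=p[155:190,378:420].astype(int)
    red=(c[...,2]-np.maximum(c[...,1],c[...,0])).clip(0); red[red<12]=0
    v,u=np.mgrid[155:190,378:420]; w=red.sum(); mu=np.array([(u*red).sum()/w,(v*red).sum()/w])
    C=np.cov(np.c_[u.ravel(),v.ravel()].T,fweights=red.ravel()); e,V=np.linalg.eigh(C); a=np.degrees(np.arctan2(V[1,1],V[0,1]))
    print(k,w,mu.round(2),"angle",round((a+90)%180-90,2),e.round(2)); ims.append(cv2.resize(p[150:200,370:430],None,fx=5,fy=5,interpolation=cv2.INTER_CUBIC))
cv2.imwrite(f"pics/{n}_dial.png",np.vstack(ims[-2:]))
r=avg(3); print(r[0],r[1],r[2]["clock"])
E
python3 dial.py d1
```

```text
a6scene 8565 [405.48 168.61] angle -30.76 [ 34.33 285.6 ]
a7scene 8578 [405.47 168.64] angle -30.73 [ 34.31 286.2 ]
d1 8578 [405.48 168.52] angle -30.68 [ 33.95 285.85]
[ 1.2000e-01 -2.5900e+00  7.2000e-01 -5.7000e-01 -1.0000e-02 -1.0000e-02
  6.1633e+02  2.6300e+01  6.8830e+01] [0.36 0.46 0.32 0.02 0.01 0.01 0.   0.   0.01] 31.5
```

apply_moves([
  [[0,0.1,0],0],
  [[0,0.15,0],0],
])

```text
clock: 31.7
tool_pos: [0.6163, 0.0277, 0.0689]
orientation: [-180.0, 0.0, 180.0]
force: [-0.4, -3.3, 2.0]
opening: 0.0159
```

```bash
python3 -c "
from h import *
r=avg(5);print(r[0],r[1],r[2]['clock'])"; python3 dial.py d2 x
```

```text
[ 1.1000e-01 -3.4500e+00  1.6900e+00 -9.7000e-01 -4.0000e-02  0.0000e+00
  6.1632e+02  2.7780e+01  6.8830e+01] [0.36 0.48 0.35 0.04 0.04 0.02 0.02 0.04 0.02] 31.9
d2 8512 [405.43 168.51] angle -30.53 [ 33.99 289.18]
[-6.3000e-01 -3.2100e+00  1.7500e+00 -9.8000e-01 -2.0000e-02  0.0000e+00
  6.1631e+02  2.7770e+01  6.8820e+01] [0.29 0.35 0.62 0.01 0.04 0.05 0.   0.   0.01] 32.05
```

```bash
cat > lift.py <<'E'
import sys
from h import *
new=sys.argv[1]; snap("scene",new+"scene"); snap("side",new+"side")
def needle(k):
    p=cv2.imread(f"pics/{k}.png").astype(int)
    x0,x1,y0,y1=(396,414,164,180) if "scene" in k else (262,280,150,170)
    c=p[y0:y1,x0:x1]; red=(c[...,2]-np.maximum(c[...,1],c[...,0])-10).clip(0)
    v,u=np.mgrid[y0:y1,x0:x1]; C=np.cov(np.c_[u.ravel(),v.ravel()].T,fweights=red.ravel()); e,V=np.linalg.eigh(C)
    return round((np.degrees(np.arctan2(V[1,1],V[0,1]))+90)%180-90,2),e.round(2),red.sum()
for n in("scene","side"):
    print(n,[needle(k) for k in ("a5"+n,"a6"+n,"a7"+n,new+n)])
    A=cloud(n,np.load(f"pics/a7{n}.npy")); B=cloud(n,np.load(f"pics/{new}{n}.npy"));C=cloud(n,np.load(f"pics/a6{n}.npy"))
    for nm,z,ra,rb in (("big top",.114,.024,.028),("small top",.1445,.01,.02),("plate",.079,.035,.07)):
        f=lambda P:(abs(P[...,2]-z)<.004)&(np.hypot(P[...,0]-.616,P[...,1]-.176)<rb)&(np.hypot(P[...,0]-.616,P[...,1]-.176)>ra)
        m=f(A)&f(B)&f(C); print(nm,m.sum(),"lift mm new-a7",round(1000*np.mean((B-A)[...,2][m]),3),"a6-a7",round(1000*np.mean((C-A)[...,2][m]),3),"sd",round(1000*np.std((B-A)[...,2][m]),2))
print(ctrl.get_obs()["clock"])
E
python3 lift.py e1
```

```text
scene [(np.float64(6.43), array([ 0.1 , 10.15]), np.int64(566)), (np.float64(-0.51), array([ 1.24, 11.22]), np.int64(564)), (np.float64(-0.49), array([ 1.24, 11.38]), np.int64(566)), (np.float64(-14.79), array([ 0.36, 11.78]), np.int64(536))]
big top 10 lift mm new-a7 -0.224 a6-a7 0.168 sd 0.88
small top 58 lift mm new-a7 0.669 a6-a7 0.163 sd 1.17
plate 241 lift mm new-a7 0.405 a6-a7 0.084 sd 1.71
side [(np.float64(60.49), array([ 6.48, 28.87]), np.int64(257)), (np.float64(59.65), array([ 6.02, 30.46]), np.int64(206)), (np.float64(59.52), array([ 6.11, 29.16]), np.int64(213)), (np.float64(62.92), array([ 6.94, 44.61]), np.int64(266))]
big top 31 lift mm new-a7 0.192 a6-a7 0.034 sd 0.79
small top 104 lift mm new-a7 0.299 a6-a7 0.017 sd 1.03
plate 41 lift mm new-a7 0.703 a6-a7 0.207 sd 1.1
32.15
```

```bash
python3 - <<'E'
import cv2,numpy as np
r=[]
for n,(x,y) in (("scene",(385,155)),("side",(240,140))):
    r.append(np.hstack([cv2.resize(cv2.imread(f"pics/{k}{n}.png")[y:y+40,x:x+40],(380,300),interpolation=cv2.INTER_CUBIC) for k in("a7","e1")]))
cv2.imwrite("pics/dials.png",np.vstack(r))
E
```

```text
(no output)
```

View pics/dials.png

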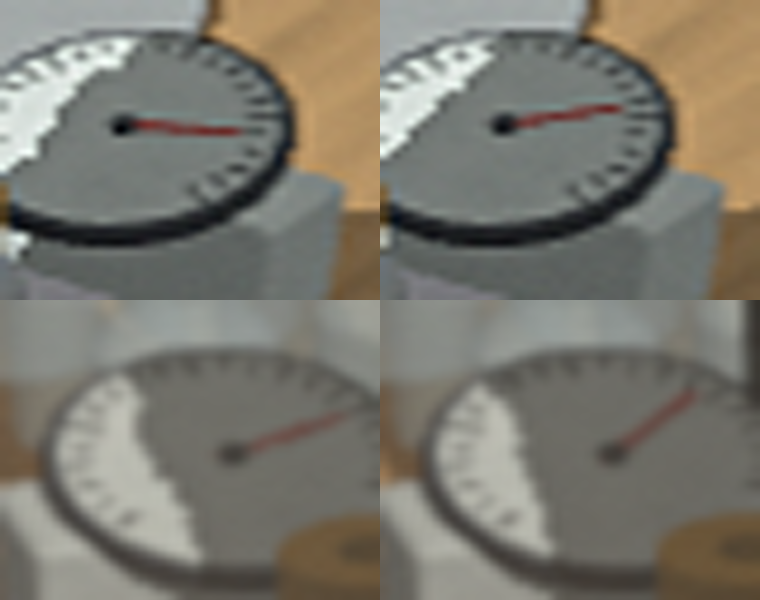

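```bash
cat > ndl.py <<'E'
from h import *
def ang(n,k):
    p=cv2.imread(f"pics/{k}.png").astype(int); P=cloud(n,np.load(f"pics/{n}0.npy"))
    x0,x1,y0,y1=(383,416,157,187) if n=="scene" else (247,284,147,181)
    Q=P[y0+4:y1-8,x0+6:x1-6].reshape(-1,3); Q=Q[np.isfinite(Q[:,0])]
    med=np.median(Q,0); Q=Q[np.linalg.norm(Q-med,axis=1)<.035]; med=Q.mean(0)
    nrm=np.linalg.svd(Q-med)[2][2]; nrm*=-np.sign(nrm[1])
    c=p[y0:y1,x0:x1]; red=(c[...,2]-np.maximum(c[...,1],c[...,0])-14).clip(0)
    # keep component
    l=cv2.connectedComponentsWithStats((red>0).astype(np.uint8))[1:]; L,S=l[0],l[1]
    hub={"scene":(398,171),"side":(264.6,160.4)}[n]
    best=min(range(1,len(S)),key=lambda i:np.hypot(l[2][i][0]+x0-hub[0],l[2][i][1]+y0-hub[1])-.3*min(S[i,4],40)); 
    vv,uu=np.nonzero(L==best); w=red[vv,uu]
    uv=np.c_[uu+x0,vv+y0].astype(float)
    o,d=ray(n,np.vstack([uv,[hub]])); t=((med-o)@nrm)/(d@nrm); X=o+d*t[:,None]
    ex=np.array([1,0,0])-nrm*nrm[0]; ex/=np.linalg.norm(ex); ey=np.cross(nrm,ex)
    Y=np.c_[(X-med)@ex,(X-med)@ey]; dv=((Y[:-1]-Y[-1])*w[:,None]).sum(0)/w.sum()
    return round(float(np.degrees(np.arctan2(dv[1],dv[0]))),1),len(uv),nrm.round(2)
if __name__=="__main__":
    import sys
    ks=sys.argv[1:]
    for n in("scene","side"):
        for k in ([n+"0"]+[a+n for a in ks]): print(n,k,*ang(n,k))
E
python3 ndl.py a5 a6 a7 e1
```

```text
scene scene0 -150.2 19 [-0.01 -0.41  0.91]
scene a5scene 14.7 17 [-0.01 -0.41  0.91]
scene a6scene 14.8 17 [-0.01 -0.41  0.91]
scene a7scene 14.7 16 [-0.01 -0.41  0.91]
scene e1scene 36.9 16 [-0.01 -0.41  0.91]
side side0 -156.1 19 [ 0.   -0.41  0.91]
side a5side 22.0 17 [ 0.   -0.41  0.91]
side a6side 21.9 17 [ 0.   -0.41  0.91]
side a7side 21.8 16 [ 0.   -0.41  0.91]
side e1side 40.2 15 [ 0.   -0.41  0.91]
```

apply_moves([
  [[0,-0.1,0],0],
  [[0,-0.2,0],0],
  [[0,-0.25,0],0],
  [[0,-0.25,0],0],
  [[0,-0.2,0],0],
  [[0,-0.2,0],0],
])

```text
clock: 32.75
tool_pos: [0.6164, 0.0257, 0.0688]
orientation: [-180.0, 0.0, -180.0]
force: [1.3, -0.9, 0.5]
opening: 0.016
```

```bash
python3 lift.py f1 | tail -1; python3 ndl.py f1;  python3 -c "
from h import *
r=avg(4);print(r[0],r[1],r[2]['clock'])"
```

```text
32.85
scene scene0 -150.2 19 [-0.01 -0.41  0.91]
scene f1scene 26.9 19 [-0.01 -0.41  0.91]
side side0 -156.1 19 [ 0.   -0.41  0.91]
side f1side 33.2 15 [ 0.   -0.41  0.91]
[ 5.9000e-01 -4.0000e-01  8.7000e-01  1.0000e-02 -4.2000e-01 -5.0000e-02
  6.1641e+02  2.5710e+01  6.8820e+01] [0.44 0.18 0.26 0.05 0.03 0.04 0.01 0.   0.01] 33.0
```

apply_moves([
  [[0,0.03,0],0],
  [[0,0.05,0],0],
  [[0,0.05,0],0],
  [[0,0.05,0],0],
  [[0,0.05,0],0],
  [[0,0.05,0],0],
])

```text
clock: 33.6
tool_pos: [0.6162, 0.0262, 0.0688]
orientation: [-180.0, -0.0, -180.0]
force: [1.4, -3.6, 2.0]
opening: 0.016
```

```bash
python3 lift.py g1 | tail -1; python3 ndl.py g1;  python3 -c "
from h import *
r=avg(6);print(r[0],r[1],r[2]['clock'],r[2]['opening'],r[2]['orientation'])
n=[cv2.imread('pics/g1scene.png')[140:260,290:450],cv2.imread('pics/g1side.png')[140:260,210:370]]
cv2.imwrite('pics/g1z.png',np.hstack([cv2.resize(i,(400,300),interpolation=cv2.INTER_CUBIC) for i in n]))"
```

```text
33.7
scene scene0 -150.2 19 [-0.01 -0.41  0.91]
scene g1scene 29.4 16 [-0.01 -0.41  0.91]
side side0 -156.1 19 [ 0.   -0.41  0.91]
side g1side 34.7 16 [ 0.   -0.41  0.91]
[ 2.600e-01 -3.850e+00  2.190e+00 -1.060e+00 -1.800e-01 -3.000e-02
  6.162e+02  2.624e+01  6.877e+01] [0.52 0.45 0.37 0.03 0.06 0.02 0.01 0.02 0.01] 33.95 0.015591024454840872 [-1.79993596e+02 -9.34589041e-03 -1.79997039e+02]
```

View pics/g1z.png

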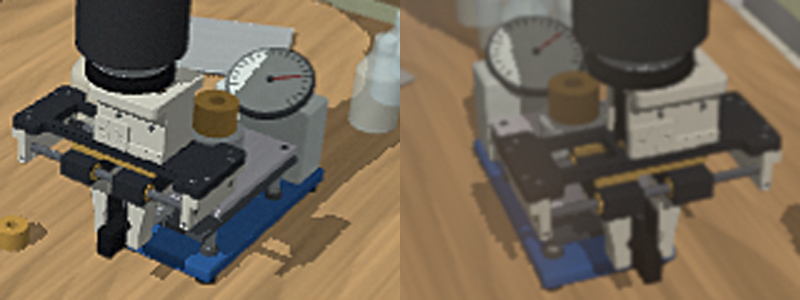

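View pics/g1scene.png

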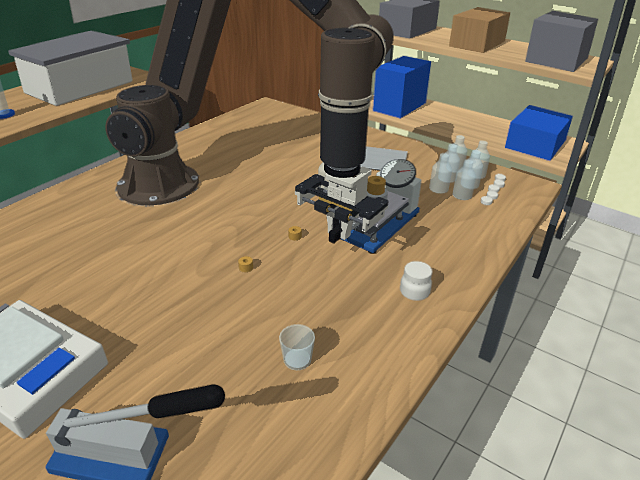

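apply_moves([
  [[0,0,0.01],0],
  [[0,0,0.01],0],
  [[0,0,0.01],0],
  [[0,0,0.01],0],
  [[0,0,0.01],0],
])

```text
clock: 34.45
tool_pos: [0.6162, 0.0263, 0.0688]
orientation: [-180.0, -0.0, -180.0]
force: [-0.2, -3.2, 2.4]
opening: 0.016
```

```bash
python3 lift.py g2 | tail -1; python3 ndl.py g2;  python3 -c "
from h import *
r=avg(6);print(r[0],r[1],r[2]['clock'],r[2]['opening'])"
```

```text
34.55
scene scene0 -150.2 19 [-0.01 -0.41  0.91]
scene g2scene 29.7 17 [-0.01 -0.41  0.91]
side side0 -156.1 19 [ 0.   -0.41  0.91]
side g2side 35.7 15 [ 0.   -0.41  0.91]
[-2.2000e-01 -2.6200e+00  1.2300e+00 -8.3000e-01 -4.0000e-02  0.0000e+00
  6.1622e+02  2.6360e+01  6.8810e+01] [0.27 0.44 0.38 0.01 0.03 0.04 0.01 0.01 0.01] 34.8 0.01598167563787675
```

Everything is steady: plate lifted about 0.35 mm, insertion drag about 2.6 N, grip holding. Handing in.

```bash
python3 -c "
from plant import ctrl
print(ctrl.close_job())"
```

```text
the job is handed in; nothing more can be done
None
```

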